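# Empty the plaster moulds onto the drying rack and roof it over

## Robot

A 7-joint arm with a two-finger parallel gripper is mounted at the origin on the work surface. World frame = base frame: x ahead of the robot, y to its left, z up, the work surface at z = 0. Lengths are in mm, angles in rad, forces in N, time in s.
With the tool pointing down it reaches from about 400 to 875 mm from the base axis. Payload 4.4 kg.
Tool frame: the origin (TCP) lies midway between the tips of the shut fingers; the grasp point (between the pads) lies 19 mm behind it (ctrl.grip_point_offset is the distance from the TCP to the grasp point, in mm); z points along the fingers, x is the direction in which the jaws open and shut, and the axes are right-handed (so a half turn about z gives the same grasp; the last joint's range is limited). The gripper opens to 85 mm and grips with 20 to 120 N. Pads are 22 mm wide; open, the fingers measure 114 mm over their backs; the gripper's body (76 mm by 85 mm) begins 54 mm behind the grasp point. The pads swing forward as they close: fully open they stand 13 mm farther back than shut.
Start: joints at [-1.303, 0.628, 0.038, 1.517, -0.027, 0.996, -0.02], TCP at [212.94, 614.145, 231.313] pointing down, gripper open.
Joint ranges: [-3.06, 3.06], [-0.37, 2.12], [-1.25, 1.32], [0.18, 2.47], [-1.1, 4.24], [0.23, 1.98], [-2.94, 2.94]. Speed limits (rad/s): [2.57, 2.57, 3.14, 3.14, 3.14, 3.14, 3.14].

## Interface

Orientations are given as [roll, pitch, yaw] about the fixed x, y, z axes, in that order (R = Rz(yaw) Ry(pitch) Rx(roll)).
In Python, from cell import ctrl, viewer gives the robot as it stands.
- The arm moves only by the tool apply_moves, never from a script. Its argument "series" is a list that holds one entry, the list of rows, each a list of 6 numbers: the shift along the tool's x, y, z normalised to -1 to 1, where 1 is 50 mm, then the turn, a rotation vector about the tool's x, y, z normalised to -1 to 1, where 1 is 6 degrees. In form: [[[tx, ty, tz, rx, ry, rz], ...]]. A call has exactly 5 rows; each row shifts and turns the commanded pose from where the row before left it, along the tool's axes as they then stand; what a row does not reach is not made up. A row lasts 1/8 s, in which the tool goes at most 62.5 mm and 10.7 degrees, less where a joint would pass 70% of its speed; a pose out of reach is approached as far as the arm can. A call with a number of a shift or a turn outside -1 to 1 is refused whole. A call with a gripper value outside its range is refused whole. "claw" is the gripper command: -1 is shut, 1 is fully open, values between are in proportion, set as the call begins (left out, the last holds). The fingers move at their own pace and stop on an object; the grip force is fixed at half the most. Time passes only in rows, so rows that do not move let the fingers close, or fill a call up. It gives the time, the measured TCP pose, the force and the opening at its end, in the units of the state.
- ctrl.read_state(): the state, without advancing time (a new reading comes with each control period).
- viewer.get_image(name): name is "side" or "top" or "wrist"; returns the picture (384x512x3 uint8, blue, green, red); there is no depth.
- viewer.camera_info(name): a dict with "K" (3x3 intrinsics, pixels), "R" (3x3) and "t" (3): a world point X has camera coordinates R X + t. Camera axes: x right, y down, z forward; pixel columns grow to the right and rows downward; lengths in mm; the calibration is good to about 2 mm. A picture is of the moment at which its call begins: read the wrist's pose just before it. camera_info takes no time and is no camera call; for the wrist camera it gives the pose at the moment of the call.
- ctrl.finish_job(): hands the job in, once; it reports no verdict.
Trained networks look in the newest picture that a camera, given by its name, has taken for a name from the list of things; names that differ only in an ending like _2 or _b are one class to them, and where a whole thing is asked for, a point or a joint stands for the part that bears it (a point fixed in the world has none). Each returns a list of dicts, best first, with "score" (0 to 1); they miss things now and then, are a little off and sometimes report something else, mostly with a low value. They report only what shows in the picture. A call takes as long as a camera call. They do not tell look-alikes from the thing itself.
- viewer.find_in(camera, label): "location" ([column, row] as shares, 0 to 1, of the picture: columns of its width, rows of its height, amid what is visible of it).
The state is a dict: "clock": time; "qpos": joint angles; "qd": joint speeds; "tau": joint torques, N m; "eef_pos": TCP position; "tool_rot": TCP orientation; "force": force on the tool from outside, world axes, zero at the start; "torque": the same for the moment, N m; "width": finger opening in mm.
Only numpy, scipy, OpenCV 4.12 (cv2) and the standard library are available. Lean on these libraries where they do the work, as an engineer would, in place of code of your own. Each camera call takes 0.05 s, during which the arm holds its last target. There are 200 camera calls.

## Task

Lift every cast clay lid (three or four of them) out of the plaster moulds and stand them all, handle up, on the base of the drying rack between its two rails, not touching one another. Then lay the two loose wooden bars across both rails, centred and square, one over each pair of black marks, and only when both lie there lay the cover board flat on the two bars, handle up, centred and lengthwise along the rack. Leave everything else on the bench undisturbed.

Things in the scene. Friction and masses are not known exactly. Their poses are not given: they have to be found in the camera images.
- rack: Drying rack, fixed to the bench. Base board 300 x 160 mm, 12 mm thick, with two wooden rails along its full length; rails 28 mm thick, top 75 mm above the bench, inner faces 104 mm apart, outer faces 160 mm apart; open at both ends. Origin: centre of its underside, on the bench. x along the rails, y across them, z up. Lids stand at z = 12 mm of this frame; four fit in a row along x when each lies with its length across the rack.
- mark_a (a point): The point midway between the two rails, at rail-top height, between one pair of black marks: thin black lines across the two rails, 85 mm from the rack's middle towards its +x end. Axes as the rack's.
- mark_b (a point): The same for the other pair of black marks, 85 mm from the rack's middle towards its -x end.
- mould_a: White plaster mould, fixed to the bench, 186 x 92 mm, 32 mm high, with two open cavities 74 x 56 mm, 18 mm deep, in line along its length, centres 42 mm either side of its middle. Origin: centre of its underside; x along its length, z up. A cavity may be empty.
- mould_b: A second plaster mould, the same as mould_a.
- lid1: Cast clay lid, lying in a mould cavity at the start (may be absent). A terracotta slab 70 x 52 mm, 20 mm high, with an upright rib handle 44 mm long (along x), 13 mm thick (across y) and 30 mm high on its middle, top 50 mm above the underside; about 0.15 kg. Origin: centre of the underside (14 mm above the bench in the mould); x along its length and handle, z up. All lids are alike.
- lid2: Cast clay lid, lying in a mould cavity at the start (may be absent). Same as lid1.
- lid3: Cast clay lid, lying in a mould cavity at the start (may be absent). Same as lid1.
- lid4: Cast clay lid, lying in a mould cavity at the start (may be absent). Same as lid1.
- bar1: Loose wooden bar 200 x 30 x 18 mm high, about 0.09 kg, lying flat on the bench. Origin: centre of its underside; x along its length, z up.
- bar2: The second wooden bar, the same as bar1.
- cover: Loose white-faced cover board 230 x 110 mm, 10 mm thick, about 0.24 kg, with a wooden strip handle on its top, along its middle: 90 mm long (along x), 24 mm thick (across y), top 38 mm above the underside. Origin: centre of its underside; x along its length, z up.
- sponge: Bystander, loose, to be left alone: yellow sponge block 60 x 90 x 30 mm. Origin: its underside.
- mug: Bystander, loose, to be left alone: terracotta mug, 80 mm wide, 90 mm high. Origin: its underside.
- brush: Bystander, loose, to be left alone: brush with a wooden handle lying on the bench. Origin: its underside.
- scraper: Bystander, loose, to be left alone: flat scraper lying on the bench. Origin: its underside.
- can: Bystander, loose, to be left alone: closed can, 70 mm wide, 110 mm high. Origin: its underside.
Not all that is in view belongs to the job. What is shaped like the lid3 but pink is not meant.

How it is judged (in metres and radians):
On the way, in this order (a step that is already met when the one before it is completed fails the run):
1. every lid stands on the rack's base, released (x of lid1 in the frame of rack between -0.13 and 0.13 m and y of lid1 in the frame of rack between -0.03 and 0.03 m and z of lid1 in the frame of rack between 0.006 and 0.018 m and angle between each of lid1, lid2, lid3, lid4's own z axis and vertical below 0.1 rad and linear speed of each of lid1, lid2, lid3, lid4 below 0.02 m/s and contact force between each of lid1, lid2, lid3, lid4 and the fingers below 0.05 N and x of lid2 in the frame of rack between -0.13 and 0.13 m and y of lid2 in the frame of rack between -0.03 and 0.03 m and z of lid2 in the frame of rack between 0.006 and 0.018 m and x of lid3 in the frame of rack between -0.13 and 0.13 m and y of lid3 in the frame of rack between -0.03 and 0.03 m and z of lid3 in the frame of rack between 0.006 and 0.018 m and x of lid4 in the frame of rack between -0.13 and 0.13 m and y of lid4 in the frame of rack between -0.03 and 0.03 m and z of lid4 in the frame of rack between 0.006 and 0.018 m and contact force between each of lid2, lid3, lid4 and lid1 below 0.05 N and contact force between each of lid3, lid4 and lid2 below 0.05 N and contact force between lid4 and lid3 below 0.05 N), for 0.3 s.
2. both bars lie across the rails on the marks, released (all of step 1 and y of bar1 in the frame of rack between -0.025 and 0.025 m and z of bar1 in the frame of rack between 0.07 and 0.08 m and angle between the x axis of each of bar1, bar2 and the y axis of rack, either way round below 0.15 rad and angle between each of bar1, bar2's own z axis and vertical below 0.08 rad and linear speed of each of bar1, bar2 below 0.02 m/s and contact force between each of bar1, bar2 and the fingers below 0.05 N and y of bar2 in the frame of rack between -0.025 and 0.025 m and z of bar2 in the frame of rack between 0.07 and 0.08 m and ((x of bar1 in the frame of mark_a between -0.02 and 0.02 m and x of bar2 in the frame of mark_b between -0.02 and 0.02 m) or (x of bar1 in the frame of mark_b between -0.02 and 0.02 m and x of bar2 in the frame of mark_a between -0.02 and 0.02 m))), for 0.3 s.
3. the cover board lies on the two bars, released (all of step 2 and x of cover in the frame of rack between -0.025 and 0.025 m and y of cover in the frame of rack between -0.025 and 0.025 m and z of cover in the frame of rack between 0.087 and 0.099 m and angle between the x axis of cover and the x axis of rack, either way round below 0.15 rad and angle between cover's own z axis and vertical below 0.06 rad and linear speed of cover below 0.02 m/s and contact force between cover and the fingers below 0.05 N), for 0.3 s.
At the end, for the whole second after the job is handed in: Present lids upright on the rack base (centre within 130 mm of its middle along, 30 mm across), not touching; bars flat on both rails, within 0.15 rad of square, 25 mm of centred, 20 mm of their marks; cover flat on the bars, within 25 mm of centred, 0.15 rad of lengthwise; all released, at rest (all of step 3).
It fails at once if the sponge, mug, brush, scraper or can was moved more than 40 mm or tipped over (distance of any of sponge, mug, brush, scraper, can from where it was at the start of the episode above 0.04 m or angle between any of mug, can's own z axis and vertical above 0.7 rad).
Of lid1, lid2, lid3, lid4 only 3 to 4 are there at a start; the rules pass over those that are not, and their reading is None.
At some moment in a run one of bar1, bar2, cover may be knocked a few centimetres aside while the robot is not near it.
Once in a run the grip may slacken for a moment while it holds something.
It also fails if it takes over 208 s, if anything falls off the work surface, if the arm or the gripper's body presses on something with over 40 N, if the wrist force passes 120 N, or if a joint passes its speed limit or range.

## Working session

There is one attempt and no reset: what is moved stays moved. The work goes in short steps, Python scripts to look and compute and a tool call to move; the robot and the scene stay as the last step left them, time stands still between calls to the robot, and variables do not carry over. Pictures are saved under pics/ and viewed, about 12 in all and at most 16, crops included, and the job is handed in when it is done.

Besides the shell and the picture viewer there is one more tool, called after ">>>" as name(argument=value, ...) on one line, values as JSON. apply_moves: Moves the arm, as the interface text tells. Scaled input: -1 to 1 covers 50 mm each way for a shift and 6 degrees each way for a turn. Its arguments: {"type":"object","properties":{"series":{"type":"array","items":{"type":"array","items":{"type":"array","items":{"type":"number"}}}},"claw":{"type":"number"}},"required":["series"]}

```bash
mkdir -p pics; ls; python3 - <<'E'
from cell import ctrl, viewer
import cv2,numpy as np
a=viewer.get_image("top"); b=viewer.get_image("side")
cv2.imwrite("pics/top0.png",cv2.resize(a,(800,600),interpolation=cv2.INTER_CUBIC)); cv2.imwrite("pics/side0.png",b)
for n in("top","side","wrist"):
    c=viewer.camera_info(n); R=np.array(c["R"]);t=np.array(c["t"]); print(n,np.array(c["K"]).round(1).tolist(),R.round(3).tolist(),(-R.T@t).round(0))
print(ctrl.read_state())
E
```

```text
pics
top [[427.6, 0.0, 251.8], [0.0, 427.6, 189.6], [0.0, 0.0, 1.0]] [[-0.02, -1.0, -0.019], [-0.986, 0.023, -0.167], [0.167, 0.015, -0.986]] [ 320.    5. 1450.]
side [[379.1, 0.0, 253.6], [0.0, 379.1, 184.6], [0.0, 0.0, 1.0]] [[0.985, -0.175, -0.014], [-0.145, -0.765, -0.627], [0.099, 0.619, -0.779]] [ 445. -750. 1036.]
wrist [[338.5, 0.0, 257.6], [0.0, 338.5, 186.3], [0.0, 0.0, 1.0]] [[0.328, 0.945, -0.002], [0.895, -0.31, 0.319], [0.301, -0.106, -0.948]] [135. 640. 373.]
{'clock': 0.1, 'qpos': array([-1.30281411,  0.62918701,  0.03846183,  1.51829146, -0.02698857,
        0.99628959, -0.01999355]), 'qd': array([-1.39442449e-03, -7.68900161e-04, -1.04578106e-03, -3.67498832e-03,
       -7.54914910e-04, -1.52333198e-04, -6.96267776e-05]), 'tau': array([ 3.30642550e-03, -5.64534903e+01,  1.23058923e+00, -1.93973601e+01,
        1.12748856e-02,  5.46317213e-03, -2.33198983e-05]), 'eef_pos': array([212.75179102, 613.60061282, 230.51703294]), 'tool_rot': array([3.14155955e+00, 1.65668493e-03, 1.23701241e+00]), 'force': array([0.0571722 , 0.11078954, 0.64035206]), 'torque': array([ 0.02832994, -0.00914849, -0.02776065]), 'width': 85.43358927878435}
```

View pics/top0.png

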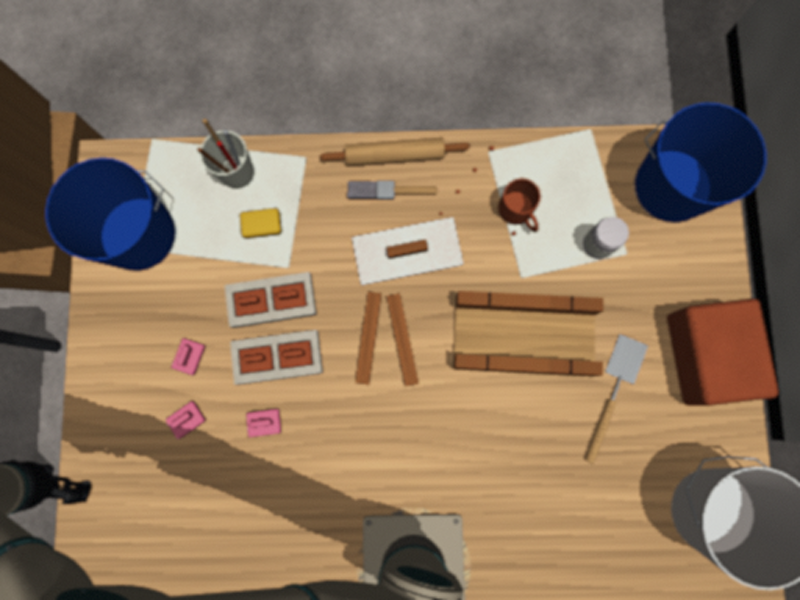

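View pics/side0.png

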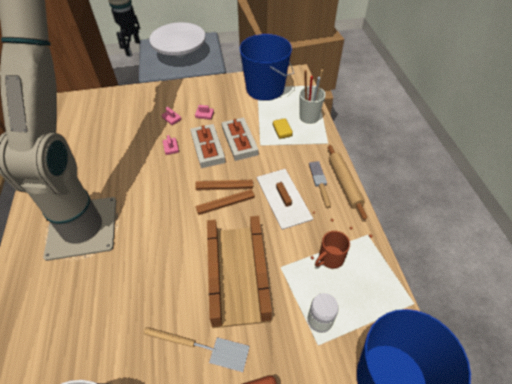

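The top view shows two moulds with four lids (handles near (248,302), (290,295), (256,358), (296,354)). It also shows two bars near (368,338) and (403,340), the cover at (408,250) and the rack centred near (527,333). The three pink lids are decoys.

```bash
cat > h.py <<'E'
from cell import ctrl, viewer
import cv2,numpy as np
from scipy.spatial.transform import Rotation as Ro
def back(cam,px,z):
    K,R,t=[np.array(cam[k],float) for k in("K","R","t")]
    px=np.atleast_2d(px).astype(float); d=np.c_[px,np.ones(len(px))]@np.linalg.inv(K).T@R; C=-R.T@t
    return (C+d*((z-C[2])/d[:,2])[:,None])[:,:2]
def proj(cam,P):
    K,R,t=[np.array(cam[k],float) for k in("K","R","t")]
    q=(np.atleast_2d(P)@R.T+t)@K.T; return q[:,:2]/q[:,2:]
def snap(cam,name,scale=1.5625):
    c=viewer.camera_info(cam); im=viewer.get_image(cam)
    np.savez("pics/"+name+".npz",im=im,K=c["K"],R=c["R"],t=c["t"])
    cv2.imwrite("pics/"+name+".png",cv2.resize(im,None,fx=scale,fy=scale,interpolation=cv2.INTER_CUBIC))
    return im,c
def load(name):
    d=np.load("pics/"+name+".npz"); return d["im"],{k:d[k] for k in"KRt"}
def wrapg(a): return (a+np.pi/2)%np.pi-np.pi/2   # half-turn symmetric
def plan(*wps,start=None):
    """wps: (x,y,z,yaw); prints rows (tool pointing down) from the present pose"""
    s=ctrl.read_state(); p=np.array(s["eef_pos"]); R=Ro.from_euler("xyz",s["tool_rot"])
    if start is not None: p=np.array(start[:3],float); R=Ro.from_euler("xyz",[np.pi,0,start[3]])
    for x,y,z,yaw in wps:
        G=Ro.from_euler("xyz",[np.pi,0,yaw]); P=np.array([x,y,z],float)
        rv=(R.inv()*G).as_rotvec(); n=max(np.linalg.norm(P-p)/49,np.degrees(np.linalg.norm(rv))/5.9)
        n=max(1,int(np.ceil(n)))
        n=5*int(np.ceil(n/5)) 
        rows=[]
        for i in range(n):
            k=n-i; Rn=R*Ro.from_rotvec((R.inv()*G).as_rotvec()/k); d=(P-p)/k
            row=np.r_[R.inv().apply(d)/50,np.degrees((R.inv()*Rn).as_rotvec())/6].round(2)
            p=p+R.apply(row[:3]*50); R=R*Ro.from_rotvec(np.radians(row[3:]*6)); rows.append(row.tolist())
        print("to",[x,y,z,round(yaw,3)])
        for j in range(0,n,5): print(str([rows[j:j+5]]).replace(" ","").replace(".0,",",").replace(".0]","]"))
def st():
    s=ctrl.read_state(); print(round(s["clock"],2),np.round(s["eef_pos"],1),np.round(s["tool_rot"],3),"F",np.round(s["force"],1),"w",round(s["width"],1))
E
python3 - <<'E'
from h import *
c=viewer.camera_info("top")
def f(n,pts,z):
    P=back(c,np.array(pts)/1.5625,z); e=P[1]-P[0]+ (P[2]-P[3] if len(P)==4 else 0)
    print(n,P.mean(0).round(0),"yaw",np.arctan2(e[1],e[0]).round(3),[np.linalg.norm(P[i]-P[i-1]).round(0) for i in range(len(P))])
f("mu",[(225,287),(310,273),(316,311),(229,327)],32)
f("ml",[(231,347),(316,331),(321,371),(234,384)],32)
for p in[(248,302),(290,295),(256,358),(296,354)]: print(back(c,np.array(p)/1.5625,64))
f("rack",[(455,292),(602,298),(602,375),(455,367)],75)
f("barL",[(371,293),(381,293),(369,384),(357,383)],18)
f("barR",[(388,295),(398,294),(418,383),(406,385)],18)
f("cover",[(353,236),(456,219),(463,263),(361,283)],10)
plan((540,330,260,1.75))
E
```

```text
mu [560. 294.] yaw -1.419 [np.float64(88.0), np.float64(187.0), np.float64(85.0), np.float64(190.0)]
ml [433. 281.] yaw -1.425 [np.float64(79.0), np.float64(184.0), np.float64(86.0), np.float64(186.0)]
[[550.11219732 333.77083838]]
[[563.00690621 244.9593934 ]]
[[431.65720133 315.15071732]]
[[438.14916847 231.74578511]]
rack [ 471. -250.] yaw -1.641 [np.float64(156.0), np.float64(305.0), np.float64(159.0), np.float64(299.0)]
barL [474.  81.] yaw -1.638 [np.float64(197.0), np.float64(22.0), np.float64(198.0), np.float64(26.0)]
barR [470.  10.] yaw -1.458 [np.float64(198.0), np.float64(22.0), np.float64(197.0), np.float64(26.0)]
cover [667.  -7.] yaw -1.413 [np.float64(108.0), np.float64(232.0), np.float64(101.0), np.float64(229.0)]
to [540, 330, 260, 1.75]
[[[-0.32,0.8,-0.06,-0,0,-0.49],[-0.36,0.79,-0.06,-0,0,-0.49],[-0.4,0.77,-0.06,-0,0,-0.49],[-0.44,0.74,-0.06,-0,0,-0.49],[-0.48,0.72,-0.06,-0,0,-0.49]]]
[[[-0.52,0.7,-0.06,-0,0,-0.49],[-0.55,0.67,-0.06,-0,0,-0.49],[-0.58,0.64,-0.05,-0,0,-0.49],[-0.62,0.61,-0.06,-0,0.01,-0.49],[-0.65,0.57,-0.05,-0.01,0,-0.49]]]
```

```bash
python3 - <<'E'
from h import *
plan((500,310,260,0.15))
E
```

```text
to [500, 310, 260, 0.15]
[[[-0.26,0.49,-0.04,0,0,0.69],[-0.22,0.51,-0.04,0,0,0.69],[-0.18,0.53,-0.04,0,0,0.69],[-0.14,0.54,-0.04,0,0,0.69],[-0.11,0.55,-0.04,0,0,0.69]]]
[[[-0.07,0.55,-0.04,0,0,0.69],[-0.03,0.56,-0.04,0,0,0.69],[0.02,0.56,-0.04,0,0,0.69],[0.06,0.55,-0.04,0,0,0.69],[0.09,0.55,-0.04,0,0,0.7]]]
[[[0.14,0.54,-0.04,0,0,0.69],[0.17,0.53,-0.04,0,0,0.7],[0.21,0.51,-0.03,0,0,0.69],[0.25,0.5,-0.04,0.01,0,0.7],[0.29,0.48,-0.03,0,0.01,0.69]]]
```

>>> apply_moves(series=[[[-0.26,0.49,-0.04,0,0,0.69],[-0.22,0.51,-0.04,0,0,0.69],[-0.18,0.53,-0.04,0,0,0.69],[-0.14,0.54,-0.04,0,0,0.69],[-0.11,0.55,-0.04,0,0,0.69]]])

```text
clock: 0.72
eef_pos: [310.4, 511.2, 241.6]
tool_rot: [3.142, -0.0, 0.87]
force: [0.4, -0.4, -0.3]
width: 85.2
```

>>> apply_moves(series=[[[-0.07,0.55,-0.04,0,0,0.69],[-0.03,0.56,-0.04,0,0,0.69],[0.02,0.56,-0.04,0,0,0.69],[0.06,0.55,-0.04,0,0,0.69],[0.09,0.55,-0.04,0,0,0.7]]])

```text
clock: 1.35
eef_pos: [405.7, 410.3, 251.4]
tool_rot: [-3.142, -0.0, 0.509]
force: [0.2, 0.7, -0.7]
width: 85.7
```

>>> apply_moves(series=[[[0.14,0.54,-0.04,0,0,0.69],[0.17,0.53,-0.04,0,0,0.7],[0.21,0.51,-0.03,0,0,0.69],[0.25,0.5,-0.04,0,0,0.7],[0.29,0.48,-0.03,0,0,0.69]]], claw=-0.1)

```text
clock: 1.98
eef_pos: [501.7, 309.3, 260.4]
tool_rot: [-3.141, -0.0, 0.145]
force: [-0.4, -0.0, -0.3]
width: 38.3
```

```bash
python3 - <<'E'
from h import *
st(); snap("wrist","w1")
E
```

```text
1.98 [501.7 309.3 260.4] [-3.141 -0.     0.145] F [-0.4 -0.  -0.3] w 38.3
```

View pics/w1.png

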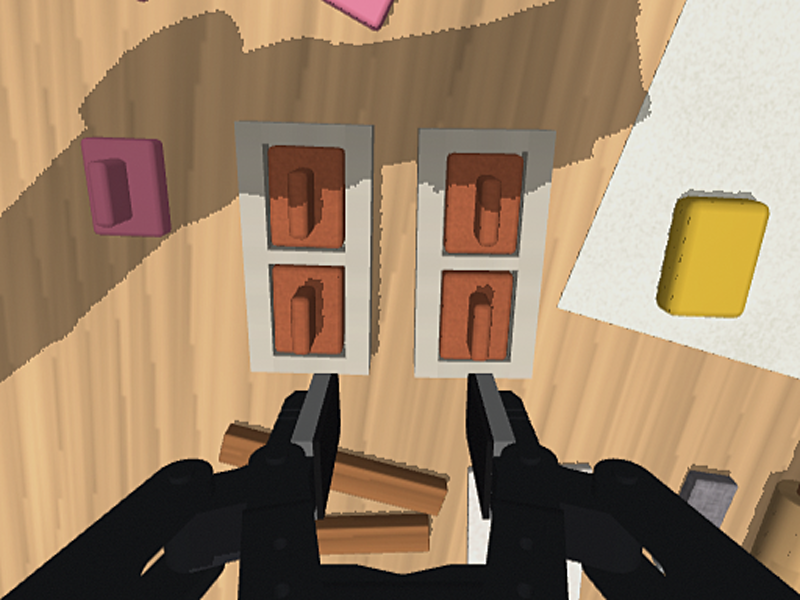

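The wrist view shows all four lids. Their slab tops are centred near (307,198), (483,203), (308,310) and (478,315) px.

```bash
python3 - <<'E'
from h import *
im,c=load("w1")
Q={"TL":[(268,146),(344,150),(345,248),(271,247)],"TR":[(447,152),(523,153),(518,255),(445,252)],"BL":[(272,265),(343,266),(344,355),(274,354)],"BR":[(443,272),(517,271),(512,360),(441,358)]}
for n,q in Q.items():
    P=back(c,np.array(q)/1.5625,34); e=P[3]-P[0]+P[2]-P[1]
    print(n,P.mean(0).round(1),"yaw",np.arctan2(e[1],e[0]).round(3),[np.linalg.norm(P[i]-P[i-1]).round(0) for i in range(4)])
for q in [[(235,121),(373,125),(370,374),(251,373)],[(419,129),(555,130),(532,378),(415,377)]]:
    P=back(c,np.array(q)/1.5625,32);e=P[3]-P[0]+P[2]-P[1];print("mould",P.mean(0).round(1),np.arctan2(e[1],e[0]).round(3),[np.linalg.norm(P[i]-P[i-1]).round(0) for i in range(4)])
plan((437,236,150,0.14),(437,236,58,0.14))
E
```

```text
TL [432.4 324.2] yaw -1.463 [np.float64(70.0), np.float64(51.0), np.float64(68.0), np.float64(53.0)]
TR [554.3 338.3] yaw -1.411 [np.float64(70.0), np.float64(51.0), np.float64(71.0), np.float64(53.0)]
BL [440.6 241.2] yaw -1.467 [np.float64(71.0), np.float64(51.0), np.float64(71.0), np.float64(54.0)]
BR [566.7 255.4] yaw -1.417 [np.float64(69.0), np.float64(54.0), np.float64(71.0), np.float64(55.0)]
mould [436.1 281.5] -1.458 [np.float64(187.0), np.float64(92.0), np.float64(186.0), np.float64(93.0)]
mould [560.3 295.8] -1.431 [np.float64(186.0), np.float64(91.0), np.float64(186.0), np.float64(92.0)]
to [437, 236, 150, 0.14]
[[[-0.31,0.23,0.44,0.01,-0.01,-0],[-0.31,0.24,0.44,0.01,-0.01,-0.01],[-0.31,0.23,0.45,0,-0,-0],[-0.31,0.24,0.44,0.01,-0.01,-0.01],[-0.3,0.24,0.45,0,-0,-0]]]
to [437, 236, 58, 0.14]
[[[-0,-0,0.37,0,-0,-0],[-0,-0,0.37,0,-0,-0],[-0,-0,0.37,0,-0,-0],[-0,-0,0.36,0,-0,-0],[-0,-0,0.37,0,-0,-0]]]
```

```bash
python3 - <<'E'
from h import *
plan((440.5,241.5,120,0.11),(440.5,241.5,39,0.11))
print("place");plan((440.5,241.5,180,0.11),(471,-145,180,1.5),start=(440.5,241.5,39,0.11))
E
```

```text
to [440.5, 241.5, 120, 0.11]
[[[-0.29,0.21,0.56,0.01,-0.01,0.05],[-0.29,0.22,0.56,0,-0.01,0.05],[-0.29,0.22,0.57,0.01,-0,0.06],[-0.29,0.22,0.56,0.01,-0.01,0.05],[-0.29,0.22,0.57,0,-0,0.06]]]
to [440.5, 241.5, 39, 0.11]
[[[0,0,0.32,0,-0,-0],[0,0,0.32,0,-0,-0],[0,0,0.33,0,-0,-0],[0,0,0.32,0,-0,-0],[0,0,0.33,0,-0,-0]]]
place
to [440.5, 241.5, 180, 0.11]
[[[-0,0,-0.56,0,0,0],[-0,0,-0.56,0,0,0],[-0,0,-0.57,0,0,0],[-0,0,-0.56,0,0,0],[-0,0,-0.57,0,0,0]]]
to [471, -145, 180, 1.5]
[[[-0.02,0.52,0,-0,0,-0.88],[-0.06,0.51,0,-0,0,-0.89],[-0.11,0.5,0,-0,0,-0.88],[-0.16,0.49,0,-0,0,-0.89],[-0.2,0.48,0,-0,0,-0.88]]]
[[[-0.25,0.46,0,-0,0,-0.89],[-0.29,0.43,0,-0,0,-0.88],[-0.32,0.4,0,-0,0,-0.89],[-0.36,0.37,0,-0,0,-0.88],[-0.39,0.34,0,-0,0,-0.89]]]
[[[-0.42,0.3,0,-0,0,-0.88],[-0.45,0.26,0,-0,0,-0.89],[-0.47,0.21,0,-0,0,-0.88],[-0.49,0.17,0,-0,0,-0.89],[-0.5,0.12,0,-0,0,-0.88]]]
```

>>> apply_moves(series=[[[-0.29,0.21,0.56,0,0,0.05],[-0.29,0.22,0.56,0,0,0.05],[-0.29,0.22,0.57,0,0,0.06],[-0.29,0.22,0.56,0,0,0.05],[-0.29,0.22,0.57,0,0,0.06]]])

```text
clock: 2.65
eef_pos: [436.4, 246.0, 118.6]
tool_rot: [-3.141, -0.001, 0.12]
force: [-0.2, -0.4, -0.3]
width: 38.5
```

>>> apply_moves(series=[[[0,0,0.4,0,0,0],[0,0,0.4,0,0,0],[0,0,0.4,0,0,0],[0,0,0.3,0,0,0],[0,0,0.12,0,0,0]]])

```text
clock: 3.28
eef_pos: [436.2, 246.3, 37.5]
tool_rot: [3.141, 0.001, 0.121]
force: [-1.1, -0.2, 1.2]
width: 38.6
```

>>> apply_moves(series=[[[0,0,0,0,0,0],[0,0,0,0,0,0],[0,0,0,0,0,0],[0,0,0,0,0,0],[0,0,0,0,0,0]]], claw=-1)

```text
clock: 3.9
eef_pos: [437.2, 246.8, 38.8]
tool_rot: [-3.141, -0.002, 0.121]
force: [3.1, 0.8, 2.3]
width: 11.6
```

>>> apply_moves(series=[[[0,0,-0.2,0,0,0],[0,0,-0.4,0,0,0],[0,0,-0.6,0,0,0],[0,0,-0.8,0,0,0],[0,0,-0.8,0,0,0]]])

```text
clock: 4.53
eef_pos: [433.7, 246.1, 179.4]
tool_rot: [3.141, 0.004, 0.123]
force: [0.4, 0.8, -1.0]
width: 12.3
```

```bash
python3 - <<'E'
from h import *
st(); snap("wrist","w2",1)
E
```

```text
4.53 [433.7 246.1 179.4] [3.141 0.004 0.123] F [ 0.4  0.8 -1. ] w 12.3
```

View pics/w2.png

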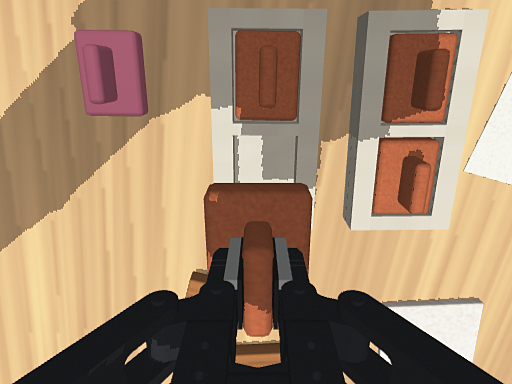

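```bash
python3 - <<'E'
from h import *
plan((440,-250,260,1.5))
E
```

```text
to [440, -250, 260, 1.5]
[[[-0.08,0.66,-0.1,-0,-0,-0.88],[-0.14,0.65,-0.1,-0,-0,-0.88],[-0.19,0.63,-0.1,-0,-0,-0.88],[-0.25,0.61,-0.1,0,-0,-0.88],[-0.31,0.59,-0.11,0,-0,-0.88]]]
[[[-0.36,0.56,-0.1,0,-0,-0.88],[-0.41,0.52,-0.11,0,-0,-0.88],[-0.46,0.48,-0.1,0,-0,-0.87],[-0.5,0.44,-0.11,0,-0.01,-0.88],[-0.54,0.39,-0.1,0,-0,-0.87]]]
[[[-0.57,0.34,-0.1,0,-0.01,-0.88],[-0.6,0.28,-0.1,0,-0,-0.87],[-0.62,0.23,-0.11,0,-0.01,-0.88],[-0.64,0.17,-0.1,0,-0,-0.87],[-0.64,0.12,-0.11,0.01,-0.01,-0.88]]]
```

>>> apply_moves(series=[[[-0.08,0.66,-0.1,0,0,-0.88],[-0.14,0.65,-0.1,0,0,-0.88],[-0.19,0.63,-0.1,0,0,-0.88],[-0.25,0.61,-0.1,0,0,-0.88],[-0.31,0.59,-0.11,0,0,-0.88]]])

```text
clock: 5.2
eef_pos: [435.0, 80.0, 203.8]
tool_rot: [-3.14, 0.003, 0.587]
force: [-0.0, 0.0, -1.1]
width: 12.1
```

>>> apply_moves(series=[[[-0.36,0.56,-0.1,0,0,-0.88],[-0.41,0.52,-0.11,0,0,-0.88],[-0.46,0.48,-0.1,0,0,-0.87],[-0.5,0.44,-0.11,0,0,-0.88],[-0.54,0.39,-0.1,0,0,-0.87]]])

```text
clock: 5.82
eef_pos: [436.3, -85.6, 229.8]
tool_rot: [-3.138, 0.001, 1.045]
force: [0.2, -0.1, -0.8]
width: 11.9
```

>>> apply_moves(series=[[[-0.57,0.34,-0.1,0,0,-0.88],[-0.6,0.28,-0.1,0,0,-0.87],[-0.62,0.23,-0.11,0,0,-0.88],[-0.64,0.17,-0.1,0,0,-0.87],[-0.64,0.12,-0.11,0,0,-0.88]]])

```text
clock: 6.45
eef_pos: [437.9, -250.0, 255.6]
tool_rot: [-3.138, -0.002, 1.504]
force: [0.7, 0.1, -1.2]
width: 11.8
```

```bash
python3 - <<'E'
from h import *
st(); snap("wrist","w3")
E
```

```text
6.45 [ 437.9 -250.   255.6] [-3.138e+00 -2.000e-03  1.504e+00] F [ 0.7  0.1 -1.2] w 11.8
```

View pics/w3.png

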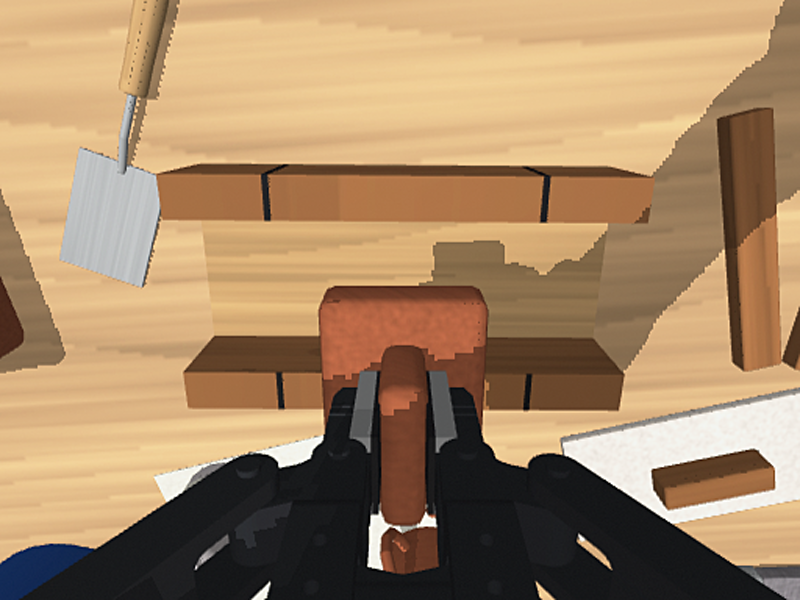

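The rack is clear. Its outer rail corners are near (159,174), (653,179), (621,410) and (188,408), with marks at columns 266/545 on the near rail and 280/528 on the far rail.

```bash
python3 - <<'E'
from h import *
im,c=load("w3")
P=back(c,np.array([(159,174),(653,179),(621,410),(188,408)])/1.5625,75)
print(P.round(1),P.mean(0),[np.linalg.norm(P[i]-P[i-1]).round(0) for i in range(4)])
e=P[0]-P[1]+P[3]-P[2]; yaw=np.arctan2(e[1],e[0]); print(yaw)
M=back(c,np.array([(266,197),(545,199),(280,390),(528,392)])/1.5625,75); print(M.round(1),M.mean(0)); 
print(np.linalg.norm(M[0]-M[1]),np.linalg.norm(M[2]-M[3]))
E
```

```text
[[ 380.1 -392.7]
 [ 403.   -96.6]
 [ 561.2 -105.9]
 [ 539.2 -406.4]] [ 470.87085388 -250.39753433] [np.float64(160.0), np.float64(297.0), np.float64(159.0), np.float64(301.0)]
-1.6460714410714876
[[ 398.  -330.7]
 [ 410.7 -161.3]
 [ 529.5 -340.7]
 [ 542.7 -170.7]] [ 470.22504669 -250.84966387]
169.8264597888019 170.52486937587557
```

```bash
cat >> h.py <<'E'
RC=np.array([470.5,-250.6]);RY=-1.647;xd=np.array([np.cos(RY),np.sin(RY)]);yd=np.array([-xd[1],xd[0]])
JY=RY+np.pi
def slot(s,off=0): return (RC+s*xd-off*yd).tolist()  # off: lid lies this far along tool y from the TCP
E
python3 - <<'E'
from h import *
x,y=slot(105,5)
plan((x,y,150,JY),(x,y,60,JY))
E
```

```text
to [457.52086654845414, -354.91463030106064, 150, 1.495]
[[[-0.39,0.11,0.43,-0,0.01,0.01],[-0.39,0.11,0.43,-0,0.01,0.01],[-0.39,0.1,0.42,-0,0,0.01],[-0.39,0.11,0.43,-0.01,0.01,0.02],[-0.38,0.1,0.42,-0,0,0.01]]]
to [457.52086654845414, -354.91463030106064, 60, 1.495]
[[[-0,0,0.36,-0,0,0],[-0,0,0.36,-0,0,0],[-0,0,0.36,-0,0,0],[-0,0,0.36,-0,0,0],[-0,0,0.36,-0,0,0]]]
```

>>> apply_moves(series=[[[-0.39,0.11,0.43,0,0.01,0.01],[-0.39,0.11,0.43,0,0.01,0.01],[-0.39,0.1,0.42,0,0,0.01],[-0.39,0.11,0.43,0,0,0.02],[-0.38,0.1,0.42,0,0,0.01]]])

```text
clock: 7.12
eef_pos: [457.9, -347.7, 148.1]
tool_rot: [-3.138, -0.004, 1.494]
force: [0.5, -0.1, -1.3]
width: 11.9
```

>>> apply_moves(series=[[[0,0,0.36,0,0,0],[0,0,0.36,0,0,0],[0,0,0.36,0,0,0],[0,0,0.36,0,0,0],[0,0,0.26,0,0,0]]])

```text
clock: 7.75
eef_pos: [458.4, -347.8, 63.1]
tool_rot: [-3.14, -0.003, 1.494]
force: [0.5, 0.6, -1.4]
width: 12.1
```

```bash
python3 - <<'E'
from h import *
st()
x,y=slot(105,5)
plan((x,y,38,JY))
E
```

```text
7.75 [ 458.4 -347.8   63.1] [-3.140e+00 -3.000e-03  1.494e+00] F [ 0.5  0.6 -1.4] w 12.1
to [457.52086654845414, -354.91463030106064, 38, 1.495]
[[[-0.03,-0,0.1,-0,-0.01,-0],[-0.03,-0,0.1,-0,-0.01,-0],[-0.03,-0,0.1,-0.01,-0,-0],[-0.03,-0,0.1,-0,-0.01,-0],[-0.03,-0.01,0.1,-0.01,-0,-0.01]]]
```

>>> apply_moves(series=[[[-0.07,0,0.1,0,0,0],[-0.06,0,0.1,0,0,0],[-0.02,0,0.1,0,0,0],[0,0,0.1,0,0,0],[0,0,0.1,0,0,0]]])

```text
clock: 8.38
eef_pos: [458.6, -356.0, 39.0]
tool_rot: [3.141, -0.002, 1.494]
force: [-1.1, 0.1, -1.6]
width: 11.9
```

>>> apply_moves(series=[[[0,0,0,0,0,0],[0,0,0,0,0,0],[0,0,0,0,0,0],[0,0,0,0,0,0],[0,0,0,0,0,0]]])

```text
clock: 9.0
eef_pos: [458.5, -356.1, 39.2]
tool_rot: [3.142, -0.002, 1.494]
force: [-0.1, -0.3, -0.9]
width: 11.9
```

>>> apply_moves(series=[[[0,0,0.02,0,0,0],[0,0,0.02,0,0,0],[0,0,0.01,0,0,0],[0,0,0,0,0,0],[0,0,0,0,0,0]]])

```text
clock: 9.62
eef_pos: [458.5, -356.0, 36.8]
tool_rot: [-3.142, -0.002, 1.494]
force: [-1.0, 0.8, 2.4]
width: 12.2
```

>>> apply_moves(series=[[[0,0,0,0,0,0],[0,0,0,0,0,0],[0,0,0,0,0,0],[0,0,0,0,0,0],[0,0,0,0,0,0]]], claw=-0.3)

```text
clock: 10.25
eef_pos: [458.6, -356.1, 36.6]
tool_rot: [3.142, -0.002, 1.494]
force: [0.9, 0.0, 0.1]
width: 29.5
```

>>> apply_moves(series=[[[0,0,-0.3,0,0,0],[0,0,-0.6,0,0,0],[0,0,-0.7,0,0,0],[0,0,-0.8,0,0,0],[0,0,-0.8,0,0,0]]])

```text
clock: 10.88
eef_pos: [458.4, -356.4, 199.0]
tool_rot: [3.141, -0.002, 1.494]
force: [0.5, -0.6, 0.6]
width: 30.1
```

```bash
python3 - <<'E'
from h import *
st(); plan((432.4,324,180,0.11),(432.4,324,55,.11))
E
```

```text
10.88 [ 458.4 -356.4  199. ] [ 3.141e+00 -2.000e-03  1.494e+00] F [ 0.5 -0.6  0.6] w 30.1
to [432.4, 324, 180, 0.11]
[[[0.9,-0.1,0.03,-0,-0,0.88],[0.89,-0.19,0.03,-0,-0,0.88],[0.87,-0.27,0.03,-0,-0,0.88],[0.84,-0.35,0.03,-0,-0,0.88],[0.8,-0.42,0.03,-0,-0,0.88]]]
[[[0.76,-0.49,0.03,-0,-0,0.88],[0.71,-0.56,0.02,-0,-0,0.88],[0.66,-0.63,0.03,-0,-0,0.88],[0.6,-0.68,0.02,-0,-0,0.88],[0.53,-0.74,0.03,-0,-0,0.88]]]
[[[0.46,-0.78,0.02,-0,-0,0.88],[0.39,-0.82,0.03,-0,-0,0.88],[0.31,-0.85,0.02,-0,-0,0.88],[0.23,-0.88,0.03,-0.01,-0.01,0.89],[0.15,-0.9,0.02,-0,-0,0.88]]]
to [432.4, 324, 55, 0.11]
[[[-0,0,0.5,-0,-0,0],[-0,0,0.5,-0,-0,0],[-0,0,0.5,-0,-0,0],[-0,0,0.5,-0,-0,0],[-0,0,0.5,-0,-0,0]]]
```

>>> apply_moves(series=[[[0.9,-0.1,0.03,0,0,0.88],[0.89,-0.19,0.03,0,0,0.88],[0.87,-0.27,0.03,0,0,0.88],[0.84,-0.35,0.03,0,0,0.88],[0.8,-0.42,0.03,0,0,0.88]]], claw=-0.1)

```text
clock: 11.5
eef_pos: [449.9, -128.1, 190.7]
tool_rot: [3.141, -0.003, 1.03]
force: [0.4, -0.3, -0.2]
width: 38.3
```

>>> apply_moves(series=[[[0.76,-0.49,0.03,0,0,0.88],[0.71,-0.56,0.02,0,0,0.88],[0.66,-0.63,0.03,0,0,0.88],[0.6,-0.68,0.02,0,0,0.88],[0.53,-0.74,0.03,0,0,0.88]]])

```text
clock: 12.12
eef_pos: [441.4, 98.9, 184.6]
tool_rot: [-3.14, -0.003, 0.569]
force: [0.7, 0.9, 0.6]
width: 38.3
```

>>> apply_moves(series=[[[0.46,-0.78,0.02,0,0,0.88],[0.39,-0.82,0.03,0,0,0.88],[0.31,-0.85,0.02,0,0,0.88],[0.23,-0.88,0.03,0,0,0.89],[0.15,-0.9,0.02,0,0,0.88]]])

```text
clock: 12.75
eef_pos: [432.4, 325.9, 179.1]
tool_rot: [-3.138, -0.001, 0.107]
force: [0.2, -1.1, -0.2]
width: 38.6
```

```bash
python3 - <<'E'
from h import *
st(); plan((432.4,324.2,100,0.11))
E
```

```text
12.75 [432.4 325.9 179.1] [-3.138e+00 -1.000e-03  1.070e-01] F [ 0.2 -1.1 -0.2] w 38.6
to [432.4, 324.2, 100, 0.11]
[[[-0,0.01,0.32,-0.01,-0,-0],[-0,0.01,0.32,-0.01,-0,-0.01],[-0,0.01,0.31,-0,-0,-0],[-0,0,0.32,-0.01,-0.01,-0.01],[-0.01,0.01,0.31,-0,-0,-0]]]
```

>>> apply_moves(series=[[[0,0.03,0.7,0,0,0],[0,0.01,0.7,0,0,0],[0,0,0.7,0,0,0],[0,0,0.5,0,0,0],[0,0,0.2,0,0,0]]])

```text
clock: 13.38
eef_pos: [432.4, 322.4, 37.6]
tool_rot: [-3.139, 0.001, 0.11]
force: [0.1, 0.1, 0.9]
width: 38.7
```

>>> apply_moves(series=[[[0,0,0,0,0,0],[0,0,0,0,0,0],[0,0,0,0,0,0],[0,0,0,0,0,0],[0,0,0,0,0,0]]], claw=-1)

```text
clock: 14.0
eef_pos: [432.5, 322.6, 39.1]
tool_rot: [-3.139, -0.0, 0.111]
force: [-3.0, -0.9, 7.5]
width: 12.0
```

>>> apply_moves(series=[[[0,0,-0.2,0,0,0],[0,0,-0.4,0,0,0],[0,0,-0.6,0,0,0],[0,0,-0.8,0,0,0],[0,0,-0.8,0,0,0]]])

```text
clock: 14.62
eef_pos: [433.3, 322.1, 179.9]
tool_rot: [-3.139, -0.002, 0.11]
force: [0.1, -0.6, -1.1]
width: 11.9
```

```bash
python3 - <<'E'
from h import *
st(); x,y=slot(35,0); plan((x,y,150,JY))
E
```

```text
14.62 [433.3 322.1 179.9] [-3.139e+00 -2.000e-03  1.100e-01] F [ 0.1 -0.6 -1.1] w 11.9
to [467.83545202427644, -285.4984266706261, 150, 1.495]
[[[-0.04,0.81,0.04,-0,-0,-0.88],[-0.12,0.8,0.04,-0,-0,-0.88],[-0.19,0.79,0.04,-0,-0,-0.88],[-0.26,0.77,0.04,-0,-0,-0.88],[-0.33,0.74,0.04,-0,-0,-0.88]]]
[[[-0.4,0.71,0.04,0,-0,-0.88],[-0.46,0.67,0.04,0,-0,-0.88],[-0.52,0.62,0.04,0,-0,-0.88],[-0.58,0.57,0.04,0,-0,-0.88],[-0.63,0.51,0.03,0,-0,-0.88]]]
[[[-0.67,0.46,0.04,0,-0.01,-0.88],[-0.71,0.39,0.04,0,-0,-0.89],[-0.74,0.32,0.03,0,-0.01,-0.88],[-0.77,0.25,0.04,0,-0,-0.89],[-0.8,0.18,0.03,0.01,-0.01,-0.88]]]
```

>>> apply_moves(series=[[[-0.04,0.81,0.04,0,0,-0.88],[-0.12,0.8,0.04,0,0,-0.88],[-0.19,0.79,0.04,0,0,-0.88],[-0.26,0.77,0.04,0,0,-0.88],[-0.33,0.74,0.04,0,0,-0.88]]])

```text
clock: 15.25
eef_pos: [445.5, 118.2, 168.3]
tool_rot: [-3.141, -0.003, 0.574]
force: [0.3, 0.1, -1.9]
width: 11.9
```

>>> apply_moves(series=[[[-0.4,0.71,0.04,0,0,-0.88],[-0.46,0.67,0.04,0,0,-0.88],[-0.52,0.62,0.04,0,0,-0.88],[-0.58,0.57,0.04,0,0,-0.88],[-0.63,0.51,0.03,0,0,-0.88]]])

```text
clock: 15.88
eef_pos: [456.7, -84.9, 158.3]
tool_rot: [3.14, -0.002, 1.034]
force: [0.5, 0.5, -2.2]
width: 11.8
```

>>> apply_moves(series=[[[-0.67,0.46,0.04,0,0,-0.88],[-0.71,0.39,0.04,0,0,-0.89],[-0.74,0.32,0.03,0,0,-0.88],[-0.77,0.25,0.04,0,0,-0.89],[-0.8,0.18,0.03,0,0,-0.88]]])

```text
clock: 16.5
eef_pos: [467.5, -287.7, 148.9]
tool_rot: [3.14, -0.001, 1.497]
force: [-0.5, 0.3, -1.5]
width: 12.0
```

```bash
python3 - <<'E'
from h import *
st(); x,y=slot(35,-2); plan((x,y,60,JY))
E
```

```text
16.5 [ 467.5 -287.7  148.9] [ 3.140e+00 -1.000e-03  1.497e+00] F [-0.5  0.3 -1.5] w 12.0
to [469.8296478340265, -285.65068655495315, 60, 1.495]
[[[0.01,0.01,0.36,0,-0,0],[0.01,0.01,0.35,0,-0,0.01],[0.01,0.01,0.36,0,-0,0],[0.01,0.01,0.35,0.01,-0,0.01],[0,0,0.36,0,-0.01,0]]]
```

>>> apply_moves(series=[[[0.03,0.03,0.6,0,0,0],[0.02,0.02,0.6,0,0,0],[0,0,0.5,0,0,0],[0,0,0.36,0,0,0],[0,0,0.1,0,0,0]]])

```text
clock: 17.12
eef_pos: [469.7, -283.2, 39.6]
tool_rot: [-3.141, -0.002, 1.494]
force: [0.2, 0.3, -1.7]
width: 11.9
```

>>> apply_moves(series=[[[0,0,0.02,0,0,0],[0,0,0.02,0,0,0],[0,0,0.01,0,0,0],[0,0,0,0,0,0],[0,0,0,0,0,0]]])

```text
clock: 17.75
eef_pos: [470.1, -283.1, 38.0]
tool_rot: [3.141, -0.002, 1.495]
force: [-0.5, -1.2, -1.1]
width: 12.0
```

>>> apply_moves(series=[[[0,0,0.02,0,0,0],[0,0,0.02,0,0,0],[0,0,0,0,0,0],[0,0,0,0,0,0],[0,0,0,0,0,0]]])

```text
clock: 18.38
eef_pos: [470.3, -283.1, 37.0]
tool_rot: [3.141, -0.002, 1.495]
force: [-1.4, 1.5, 10.4]
width: 12.1
```

>>> apply_moves(series=[[[0,0,0,0,0,0],[0,0,0,0,0,0],[0,0,0,0,0,0],[0,0,0,0,0,0],[0,0,0,0,0,0]]], claw=-0.3)

```text
clock: 19.0
eef_pos: [470.0, -283.1, 35.7]
tool_rot: [-3.141, -0.002, 1.495]
force: [0.2, -0.3, 0.6]
width: 30.2
```

>>> apply_moves(series=[[[0,0,-0.3,0,0,0],[0,0,-0.6,0,0,0],[0,0,-0.7,0,0,0],[0,0,-0.8,0,0,0],[0,0,-0.8,0,0,0]]])

```text
clock: 19.62
eef_pos: [469.9, -283.4, 198.2]
tool_rot: [3.141, -0.002, 1.495]
force: [0.2, -0.1, -0.2]
width: 29.7
```

```bash
python3 - <<'E'
from h import *
st(); plan((566.7,255.4,180,0.145))
E
```

```text
19.62 [ 469.9 -283.4  198.2] [ 3.141e+00 -2.000e-03  1.495e+00] F [ 0.2 -0.1 -0.2] w 29.7
to [566.7, 255.4, 180, 0.145]
[[[0.73,0.07,0.03,-0,-0,0.86],[0.73,0.01,0.03,-0,-0,0.86],[0.73,-0.06,0.02,-0,-0,0.86],[0.72,-0.12,0.03,-0,-0,0.86],[0.7,-0.19,0.02,-0,-0,0.86]]]
[[[0.69,-0.25,0.03,-0,-0,0.86],[0.66,-0.31,0.02,-0,-0,0.86],[0.63,-0.37,0.03,-0,-0,0.86],[0.59,-0.42,0.02,-0,-0,0.86],[0.55,-0.47,0.03,-0,-0,0.86]]]
[[[0.51,-0.52,0.02,-0,-0,0.86],[0.46,-0.57,0.03,-0,-0,0.86],[0.41,-0.61,0.02,-0,-0,0.86],[0.35,-0.64,0.03,-0.01,-0.01,0.85],[0.3,-0.67,0.02,-0,-0,0.86]]]
```

>>> apply_moves(series=[[[0.73,0.07,0.03,0,0,0.86],[0.73,0.01,0.03,0,0,0.86],[0.73,-0.06,0.02,0,0,0.86],[0.72,-0.12,0.03,0,0,0.86],[0.7,-0.19,0.02,0,0,0.86]]], claw=-0.1)

```text
clock: 20.25
eef_pos: [502.2, -102.4, 190.7]
tool_rot: [3.142, -0.003, 1.041]
force: [0.8, -0.2, -0.1]
width: 38.3
```

>>> apply_moves(series=[[[0.69,-0.25,0.03,0,0,0.86],[0.66,-0.31,0.02,0,0,0.86],[0.63,-0.37,0.03,0,0,0.86],[0.59,-0.42,0.02,0,0,0.86],[0.55,-0.47,0.03,0,0,0.86]]])

```text
clock: 20.88
eef_pos: [534.4, 76.9, 184.6]
tool_rot: [-3.14, -0.003, 0.591]
force: [0.3, 0.3, 0.7]
width: 38.3
```

>>> apply_moves(series=[[[0.51,-0.52,0.02,0,0,0.86],[0.46,-0.57,0.03,0,0,0.86],[0.41,-0.61,0.02,0,0,0.86],[0.35,-0.64,0.03,0,0,0.85],[0.3,-0.67,0.02,0,0,0.86]]])

```text
clock: 21.5
eef_pos: [566.8, 257.1, 179.0]
tool_rot: [-3.138, -0.001, 0.142]
force: [0.5, -0.8, -0.7]
width: 38.9
```

```bash
python3 - <<'E'
from h import *
st(); plan((566.7,255.4,100,0.145))
E
```

```text
21.5 [566.8 257.1 179. ] [-3.138e+00 -1.000e-03  1.420e-01] F [ 0.5 -0.8 -0.7] w 38.9
to [566.7, 255.4, 100, 0.145]
[[[-0,0.01,0.32,-0.01,-0,-0.01],[-0,0.01,0.32,-0,-0,-0],[-0,0.01,0.31,-0.01,-0,-0.01],[-0,0,0.32,-0,-0,-0],[-0.01,0.01,0.31,-0.01,-0.01,-0.01]]]
```

>>> apply_moves(series=[[[0,0.02,0.7,0,0,0],[0,0,0.7,0,0,0],[0,0,0.7,0,0,0],[0,0,0.5,0,0,0],[0,0,0.18,0,0,0]]])

```text
clock: 22.12
eef_pos: [566.1, 254.9, 38.3]
tool_rot: [-3.139, 0.001, 0.145]
force: [0.0, 0.1, 0.4]
width: 38.3
```

>>> apply_moves(series=[[[0,0,0,0,0,0],[0,0,0,0,0,0],[0,0,0,0,0,0],[0,0,0,0,0,0],[0,0,0,0,0,0]]], claw=-1)

```text
clock: 22.75
eef_pos: [567.4, 255.2, 40.2]
tool_rot: [-3.139, -0.002, 0.145]
force: [-1.7, -0.5, 5.9]
width: 11.7
```

>>> apply_moves(series=[[[0,0,-0.2,0,0,0],[0,0,-0.4,0,0,0],[0,0,-0.6,0,0,0],[0,0,-0.8,0,0,0],[0,0,-0.8,0,0,0]]])

```text
clock: 23.38
eef_pos: [567.1, 254.6, 181.5]
tool_rot: [-3.139, -0.002, 0.145]
force: [0.8, 0.8, -1.1]
width: 11.9
```

```bash
python3 - <<'E'
from h import *
st(); x,y=slot(-35,0); plan((x,y,150,JY))
E
```

```text
23.38 [567.1 254.6 181.5] [-3.139e+00 -2.000e-03  1.450e-01] F [ 0.8  0.8 -1.1] w 11.9
to [473.16454797572356, -215.7015733293739, 150, 1.495]
[[[-0.21,0.6,0.04,-0,-0,-0.86],[-0.27,0.58,0.04,-0,-0,-0.86],[-0.32,0.55,0.04,-0,-0,-0.86],[-0.37,0.52,0.04,-0,-0,-0.86],[-0.41,0.49,0.04,-0,-0,-0.86]]]
[[[-0.46,0.45,0.04,-0,-0,-0.86],[-0.49,0.41,0.04,0,-0,-0.86],[-0.53,0.36,0.04,0,-0,-0.86],[-0.56,0.31,0.04,0,-0,-0.86],[-0.58,0.26,0.04,0,-0,-0.86]]]
[[[-0.61,0.21,0.04,0,-0.01,-0.86],[-0.62,0.15,0.04,0,-0,-0.86],[-0.63,0.09,0.04,0,-0.01,-0.86],[-0.64,0.04,0.04,0,-0,-0.86],[-0.64,-0.02,0.05,0,-0.01,-0.85]]]
```

>>> apply_moves(series=[[[-0.21,0.6,0.04,0,0,-0.86],[-0.27,0.58,0.04,0,0,-0.86],[-0.32,0.55,0.04,0,0,-0.86],[-0.37,0.52,0.04,0,0,-0.86],[-0.41,0.49,0.04,0,0,-0.86]]])

```text
clock: 24.0
eef_pos: [535.8, 97.2, 169.9]
tool_rot: [-3.141, -0.003, 0.598]
force: [-0.1, -0.2, -0.8]
width: 12.0
```

>>> apply_moves(series=[[[-0.46,0.45,0.04,0,0,-0.86],[-0.49,0.41,0.04,0,0,-0.86],[-0.53,0.36,0.04,0,0,-0.86],[-0.56,0.31,0.04,0,0,-0.86],[-0.58,0.26,0.04,0,0,-0.86]]])

```text
clock: 24.62
eef_pos: [504.6, -60.0, 159.5]
tool_rot: [3.14, -0.002, 1.048]
force: [-0.4, -0.7, -1.4]
width: 11.8
```

>>> apply_moves(series=[[[-0.61,0.21,0.04,0,0,-0.86],[-0.62,0.15,0.04,0,0,-0.86],[-0.63,0.09,0.04,0,0,-0.86],[-0.64,0.04,0.04,0,0,-0.86],[-0.64,-0.02,0.05,0,0,-0.85]]])

```text
clock: 25.25
eef_pos: [473.1, -217.2, 148.7]
tool_rot: [3.14, -0.0, 1.497]
force: [0.4, -1.0, -1.0]
width: 11.7
```

```bash
python3 - <<'E'
from h import *
st(); x,y=slot(-35,0); plan((x,y,60,JY))
E
```

```text
25.25 [ 473.1 -217.2  148.7] [ 3.14  -0.     1.497] F [ 0.4 -1.  -1. ] w 11.7
to [473.16454797572356, -215.7015733293739, 60, 1.495]
[[[0.01,-0,0.35,0,-0,0],[0,-0,0.36,0,-0,0.01],[0.01,-0,0.35,0,-0,0],[0,-0,0.36,0.01,-0,0.01],[0.01,-0,0.35,0,-0,0]]]
```

>>> apply_moves(series=[[[0.03,0,0.6,0,0,0],[0,0,0.6,0,0,0],[0,0,0.5,0,0,0],[0,0,0.36,0,0,0],[0,0,0.1,0,0,0]]])

```text
clock: 25.88
eef_pos: [473.0, -214.2, 39.4]
tool_rot: [-3.141, -0.001, 1.494]
force: [0.6, -0.6, -2.2]
width: 11.6
```

>>> apply_moves(series=[[[0,0,0.02,0,0,0],[0,0,0.02,0,0,0],[0,0,0,0,0,0],[0,0,0,0,0,0],[0,0,0,0,0,0]]])

```text
clock: 26.5
eef_pos: [473.9, -214.1, 38.1]
tool_rot: [3.14, -0.001, 1.495]
force: [0.5, 0.0, 6.4]
width: 11.8
```

Contact; release.

>>> apply_moves(series=[[[0,0,0,0,0,0],[0,0,0,0,0,0],[0,0,0,0,0,0],[0,0,0,0,0,0],[0,0,0,0,0,0]]], claw=-0.3)

```text
clock: 27.12
eef_pos: [473.1, -213.7, 37.4]
tool_rot: [-3.141, -0.002, 1.495]
force: [0.3, -1.0, -0.6]
width: 30.2
```

>>> apply_moves(series=[[[0,0,-0.3,0,0,0],[0,0,-0.6,0,0,0],[0,0,-0.7,0,0,0],[0,0,-0.8,0,0,0],[0,0,-0.8,0,0,0]]])

```text
clock: 27.75
eef_pos: [473.0, -214.0, 199.8]
tool_rot: [3.141, -0.002, 1.495]
force: [0.2, 0.6, 0.1]
width: 30.3
```

```bash
python3 - <<'E'
from h import *
st(); plan((554.3,337,180,0.145))
E
```

```text
27.75 [ 473.  -214.   199.8] [ 3.141e+00 -2.000e-03  1.495e+00] F [0.2 0.6 0.1] w 30.3
to [554.3, 337, 180, 0.145]
[[[0.74,0.05,0.03,-0,-0,0.86],[0.74,-0.01,0.03,-0,-0,0.86],[0.74,-0.08,0.03,-0,-0,0.86],[0.73,-0.15,0.03,-0,-0,0.86],[0.71,-0.21,0.03,-0,-0,0.86]]]
[[[0.69,-0.28,0.03,-0,-0,0.86],[0.66,-0.34,0.03,-0,-0,0.86],[0.63,-0.39,0.03,-0,-0,0.86],[0.59,-0.45,0.03,-0,-0,0.86],[0.55,-0.5,0.02,-0,-0,0.86]]]
[[[0.5,-0.55,0.03,-0,-0,0.86],[0.45,-0.59,0.02,-0,-0,0.86],[0.4,-0.63,0.03,-0,-0,0.86],[0.33,-0.66,0.02,-0.01,-0.01,0.85],[0.28,-0.69,0.03,-0,-0,0.86]]]
```

>>> apply_moves(series=[[[0.74,0.05,0.03,0,0,0.86],[0.74,-0.01,0.03,0,0,0.86],[0.74,-0.08,0.03,0,0,0.86],[0.73,-0.15,0.03,0,0,0.86],[0.71,-0.21,0.03,0,0,0.86]]], claw=-0.1)

```text
clock: 28.38
eef_pos: [500.5, -29.2, 191.4]
tool_rot: [-3.142, -0.003, 1.041]
force: [0.9, 0.9, 1.0]
width: 38.4
```

>>> apply_moves(series=[[[0.69,-0.28,0.03,0,0,0.86],[0.66,-0.34,0.03,0,0,0.86],[0.63,-0.39,0.03,0,0,0.86],[0.59,-0.45,0.03,0,0,0.86],[0.55,-0.5,0.02,0,0,0.86]]])

```text
clock: 29.0
eef_pos: [527.3, 154.6, 184.7]
tool_rot: [-3.14, -0.002, 0.591]
force: [-0.3, -0.9, -0.2]
width: 38.2
```

>>> apply_moves(series=[[[0.5,-0.55,0.03,0,0,0.86],[0.45,-0.59,0.02,0,0,0.86],[0.4,-0.63,0.03,0,0,0.86],[0.33,-0.66,0.02,0,0,0.85],[0.28,-0.69,0.03,0,0,0.86]]])

```text
clock: 29.62
eef_pos: [554.4, 338.3, 178.8]
tool_rot: [-3.138, -0.001, 0.142]
force: [0.4, 0.9, -0.2]
width: 38.1
```

```bash
python3 - <<'E'
from h import *
st(); plan((554.3,338.3,100,0.145))
E
```

```text
29.62 [554.4 338.3 178.8] [-3.138e+00 -1.000e-03  1.420e-01] F [ 0.4  0.9 -0.2] w 38.1
to [554.3, 338.3, 100, 0.145]
[[[-0,0,0.32,-0.01,-0,-0.01],[-0,0,0.31,-0,-0,-0],[-0,0,0.32,-0.01,-0,-0.01],[-0,0,0.31,-0,-0,-0],[-0,0,0.32,-0.01,-0.01,-0.01]]]
```

>>> apply_moves(series=[[[0,0,0.7,0,0,0],[0,-0.02,0.7,0,0,0],[0,-0.02,0.7,0,0,0],[0,0,0.5,0,0,0],[0,0,0.16,0,0,0]]])

```text
clock: 30.25
eef_pos: [553.2, 339.0, 38.9]
tool_rot: [-3.14, 0.002, 0.145]
force: [-0.2, 0.2, 0.2]
width: 38.1
```

>>> apply_moves(series=[[[0,0,0,0,0,0],[0,0,0,0,0,0],[0,0,0,0,0,0],[0,0,0,0,0,0],[0,0,0,0,0,0]]], claw=-1)

```text
clock: 30.88
eef_pos: [554.9, 339.6, 40.9]
tool_rot: [-3.139, -0.002, 0.145]
force: [-1.0, -0.3, 5.5]
width: 11.9
```

>>> apply_moves(series=[[[0,0,-0.2,0,0,0],[0,0,-0.4,0,0,0],[0,0,-0.6,0,0,0],[0,0,-0.8,0,0,0],[0,0,-0.8,0,0,0]]])

```text
clock: 31.5
eef_pos: [554.2, 338.8, 181.9]
tool_rot: [-3.139, -0.001, 0.145]
force: [0.5, -0.1, -1.7]
width: 11.8
```

```bash
python3 - <<'E'
from h import *
st(); x,y=slot(-104,0); plan((x,y,150,JY))
E
```

```text
31.5 [554.2 338.8 181.9] [-3.139e+00 -1.000e-03  1.450e-01] F [ 0.5 -0.1 -1.7] w 11.8
to [478.41751398500713, -146.9018178929967, 150, 1.495]
[[[-0.19,0.63,0.04,-0,-0,-0.86],[-0.25,0.61,0.04,-0,-0,-0.86],[-0.3,0.58,0.04,-0,-0,-0.86],[-0.35,0.55,0.04,-0,-0,-0.86],[-0.4,0.52,0.04,-0,-0,-0.86]]]
[[[-0.45,0.48,0.04,-0,-0,-0.86],[-0.49,0.44,0.04,-0,-0,-0.86],[-0.53,0.39,0.04,-0,-0,-0.86],[-0.56,0.34,0.04,-0,-0,-0.86],[-0.59,0.29,0.04,-0,-0,-0.86]]]
[[[-0.61,0.24,0.04,-0,-0,-0.86],[-0.63,0.18,0.04,0,-0.01,-0.86],[-0.64,0.12,0.05,-0,-0,-0.86],[-0.65,0.07,0.04,0,-0.01,-0.86],[-0.65,0.01,0.05,0,-0,-0.85]]]
```

>>> apply_moves(series=[[[-0.19,0.63,0.04,0,0,-0.86],[-0.25,0.61,0.04,0,0,-0.86],[-0.3,0.58,0.04,0,0,-0.86],[-0.35,0.55,0.04,0,0,-0.86],[-0.4,0.52,0.04,0,0,-0.86]]])

```text
clock: 32.12
eef_pos: [529.6, 175.7, 170.5]
tool_rot: [-3.141, -0.003, 0.598]
force: [0.3, -0.1, -1.7]
width: 11.9
```

>>> apply_moves(series=[[[-0.45,0.48,0.04,0,0,-0.86],[-0.49,0.44,0.04,0,0,-0.86],[-0.53,0.39,0.04,0,0,-0.86],[-0.56,0.34,0.04,0,0,-0.86],[-0.59,0.29,0.04,0,0,-0.86]]])

```text
clock: 32.75
eef_pos: [503.8, 13.3, 160.1]
tool_rot: [3.141, -0.002, 1.048]
force: [0.5, -0.9, -1.6]
width: 11.8
```

>>> apply_moves(series=[[[-0.61,0.24,0.04,0,0,-0.86],[-0.63,0.18,0.04,0,0,-0.86],[-0.64,0.12,0.05,0,0,-0.86],[-0.65,0.07,0.04,0,0,-0.86],[-0.65,0.01,0.05,0,0,-0.85]]])

```text
clock: 33.38
eef_pos: [478.8, -148.4, 148.7]
tool_rot: [3.14, -0.001, 1.497]
force: [-1.1, -0.1, -1.5]
width: 11.8
```

```bash
python3 - <<'E'
from h import *
st(); x,y=slot(-104,0); plan((x,y,60,JY))
E
```

```text
33.38 [ 478.8 -148.4  148.7] [ 3.140e+00 -1.000e-03  1.497e+00] F [-1.1 -0.1 -1.5] w 11.8
to [478.41751398500713, -146.9018178929967, 60, 1.495]
[[[0.01,-0,0.35,0,-0,0],[0,-0,0.36,0,-0,0.01],[0.01,-0,0.35,0,-0,0],[0,-0.01,0.36,0.01,-0,0.01],[0.01,-0,0.35,0,-0.01,0]]]
```

>>> apply_moves(series=[[[0,0,0.6,0,0,0],[0,0,0.6,0,0,0],[0,0,0.5,0,0,0],[0,0,0.34,0,0,0],[0,0,0.1,0,0,0]]])

```text
clock: 34.0
eef_pos: [478.6, -146.9, 40.6]
tool_rot: [-3.141, -0.001, 1.494]
force: [-0.0, 0.9, -1.4]
width: 11.7
```

>>> apply_moves(series=[[[0,0,0.02,0,0,0],[0,0,0.02,0,0,0],[0,0,0,0,0,0],[0,0,0,0,0,0],[0,0,0,0,0,0]]])

```text
clock: 34.62
eef_pos: [479.0, -146.6, 38.9]
tool_rot: [3.141, -0.002, 1.494]
force: [0.2, -0.2, 1.2]
width: 11.6
```

>>> apply_moves(series=[[[0,0,0,0,0,0],[0,0,0,0,0,0],[0,0,0,0,0,0],[0,0,0,0,0,0],[0,0,0,0,0,0]]], claw=-0.3)

```text
clock: 35.25
eef_pos: [478.7, -146.5, 38.5]
tool_rot: [-3.142, -0.002, 1.495]
force: [-0.6, 0.9, -0.0]
width: 30.0
```

>>> apply_moves(series=[[[0,0,-0.3,0,0,0],[0,0,-0.6,0,0,0],[0,0,-0.7,0,0,0],[0,0,-0.8,0,0,0],[0,0,-0.8,0,0,0]]])

```text
clock: 35.88
eef_pos: [478.5, -146.8, 200.9]
tool_rot: [3.141, -0.002, 1.495]
force: [0.1, -1.0, 0.2]
width: 29.8
```

>>> apply_moves(series=[[[0.3,-0.1,-0.5,0,0,0],[0.3,-0.1,-0.5,0,0,0],[0.3,-0.1,-0.5,0,0,0],[0.2,-0.1,-0.5,0,0,0],[0,0,-0.3,0,0,0]]], claw=-0.1)

```text
clock: 36.5
eef_pos: [462.7, -89.6, 316.0]
tool_rot: [3.139, -0.002, 1.496]
force: [0.0, -0.3, -0.2]
width: 38.2
```

```bash
python3 - <<'E'
from h import *
st(); snap("wrist","w4")
E
```

```text
36.5 [462.7 -89.6 316. ] [ 3.139e+00 -2.000e-03  1.496e+00] F [ 0.  -0.3 -0.2] w 38.2
```

View pics/w4.png

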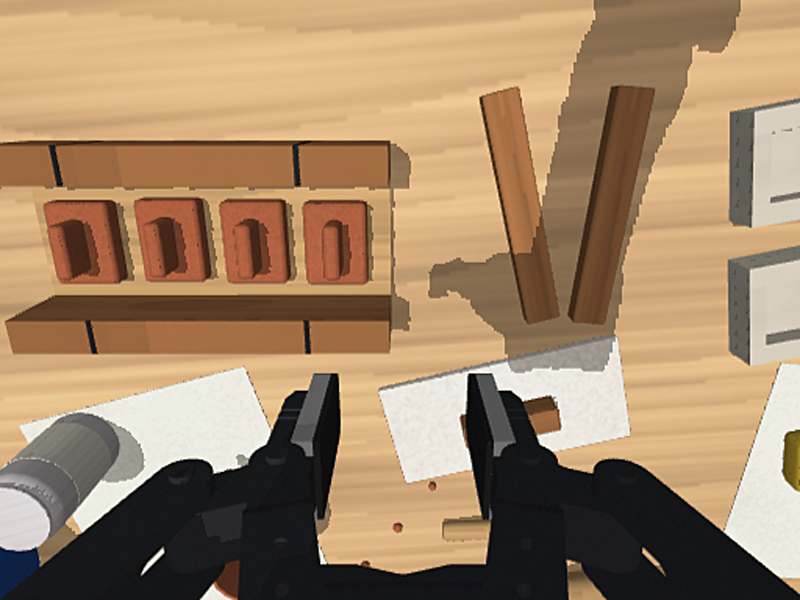

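All four lids stand upright with gaps between them. The bars run from (500,92) to (543,320) and from (634,88) to (588,321).

```bash
python3 - <<'E'
from h import *
im,c=load("w4")
for q in [[(482,96),(519,88),(559,317),(527,323)],[(616,87),(655,88),(606,324),(573,319)]]:
    P=back(c,np.array(q)/1.5625,18);e=P[3]-P[0]+P[2]-P[1];yw=np.arctan2(e[1],e[0]);print("bar",P.mean(0).round(1),yw.round(3),[np.linalg.norm(P[i]-P[i-1]).round(0) for i in range(4)])
    x,y=P.mean(0)
    j=yw+np.pi/2;print(j); plan((x,y,120,j))
E
```

```text
bar [468.9  11.4] 0.179 [np.float64(198.0), np.float64(29.0), np.float64(198.0), np.float64(29.0)]
1.7495202023044265
to [np.float64(468.9421023408992), np.float64(11.359437187648517), 120, np.float64(1.75)]
[[[0.41,-0.01,0.79,0.01,-0,-0.48],[0.4,0.01,0.79,0.01,-0,-0.49],[0.41,0.03,0.79,0.01,-0,-0.48],[0.4,0.05,0.79,0.01,-0,-0.49],[0.4,0.06,0.79,0.01,-0.01,-0.48]]]
bar [473.5  84.6] -0.143 [np.float64(194.0), np.float64(30.0), np.float64(199.0), np.float64(31.0)]
1.4276884222156683
to [np.float64(473.5018242937673), np.float64(84.63326259619222), 120, np.float64(1.428)]
[[[0.35,-0.01,0.4,0,-0,0.06],[0.35,-0.01,0.39,0.01,-0,0.07],[0.35,-0.01,0.4,0,-0,0.06],[0.35,-0.02,0.39,0.01,-0,0.07],[0.35,-0.02,0.4,0,-0,0.06]]]
[[[0.35,-0.02,0.39,0.01,-0,0.07],[0.35,-0.02,0.4,0,-0,0.06],[0.35,-0.02,0.39,0.01,-0.01,0.07],[0.35,-0.03,0.4,0,-0,0.06],[0.34,-0.03,0.39,0.01,-0.01,0.07]]]
```

>>> apply_moves(series=[[[0.41,-0.01,0.79,0,0,-0.48],[0.4,0.01,0.79,0,0,-0.49],[0.41,0.03,0.79,0,0,-0.48],[0.4,0.05,0.79,0,0,-0.49],[0.4,0.06,0.79,0,0,-0.48]]], claw=0.15)

```text
clock: 37.17
eef_pos: [467.5, 11.4, 115.7]
tool_rot: [3.14, -0.002, 1.749]
force: [0.5, -0.6, -0.4]
width: 49.3
```

```bash
python3 - <<'E'
from h import *
st(); snap("wrist","w5",1); plan((469,11.4,20,1.75))
E
```

```text
37.17 [467.5  11.4 115.7] [ 3.140e+00 -2.000e-03  1.749e+00] F [ 0.5 -0.6 -0.4] w 49.3
to [469, 11.4, 20, 1.75]
[[[-0.02,0.02,0.37,-0.01,-0.01,0.01],[-0.02,0.02,0.37,-0.01,-0.01,0.01],[-0.02,0.01,0.37,-0.01,-0.01,0.01],[-0.01,0.02,0.36,-0.01,-0.01,0.01],[-0.02,0.01,0.37,-0.01,-0.01,0]]]
```

View pics/w5.png

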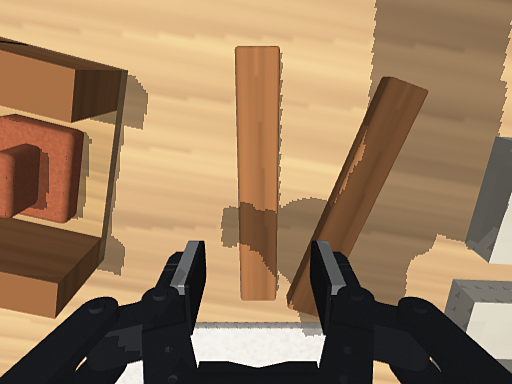

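>>> apply_moves(series=[[[0,0.02,0.7,0,0,0],[0,0.02,0.7,0,0,0],[0,0,0.5,0,0,0],[0,0,0.2,0,0,0],[0,0,0.08,0,0,0]]])

```text
clock: 37.85
eef_pos: [469.4, 11.0, 7.5]
tool_rot: [-3.142, -0.001, 1.747]
force: [-0.2, 0.2, 0.6]
width: 48.9
```

>>> apply_moves(series=[[[0,0,0.02,0,0,0],[0,0,0.02,0,0,0],[0,0,0,0,0,0],[0,0,0,0,0,0],[0,0,0,0,0,0]]])

```text
clock: 38.48
eef_pos: [469.5, 11.7, 5.6]
tool_rot: [3.141, -0.002, 1.748]
force: [-0.0, -0.0, -0.5]
width: 49.5
```

>>> apply_moves(series=[[[0,0,0.02,0,0,0],[0,0,0.02,0,0,0],[0,0,0.02,0,0,0],[0,0,0,0,0,0],[0,0,0,0,0,0]]])

```text
clock: 39.1
eef_pos: [469.4, 11.6, 2.4]
tool_rot: [3.141, -0.002, 1.748]
force: [-0.5, -0.1, 0.6]
width: 49.1
```

>>> apply_moves(series=[[[0,0,0,0,0,0],[0,0,0,0,0,0],[0,0,0,0,0,0],[0,0,0,0,0,0],[0,0,0,0,0,0]]], claw=-1)

```text
clock: 39.72
eef_pos: [469.4, 11.7, 2.7]
tool_rot: [3.141, -0.002, 1.748]
force: [-0.8, -0.4, 5.9]
width: 28.3
```

>>> apply_moves(series=[[[0,0,-0.2,0,0,0],[0,0,-0.3,0,0,0],[0,0,-0.6,0,0,0],[0,0,-0.8,0,0,0],[0,0,-0.8,0,0,0]]])

```text
clock: 40.35
eef_pos: [468.9, 11.2, 138.9]
tool_rot: [-3.142, -0.002, 1.748]
force: [1.3, -0.6, -1.6]
width: 28.2
```

```bash
python3 - <<'E'
from h import *
st(); snap("wrist","w6",1); x,y=slot(-85,0); plan((x,y,150,JY))
x,y=slot(85,0); plan((x,y,150,JY))
E
```

```text
40.35 [468.9  11.2 138.9] [-3.142e+00 -2.000e-03  1.748e+00] F [ 1.3 -0.6 -1.6] w 28.2
to [476.9710450839001, -165.84667808562233, 150, 1.495]
[[[-0.7,-0.1,-0.03,0.01,-0,0.48],[-0.71,-0.07,-0.03,0.01,-0,0.49],[-0.71,-0.03,-0.03,0.02,-0.01,0.48],[-0.71,0,-0.03,0.01,-0,0.49],[-0.71,0.04,-0.03,0.02,-0.01,0.48]]]
to [464.0289549160999, -335.35332191437766, 150, 1.495]
[[[-0.68,-0.14,-0.02,0.01,-0,0.24],[-0.68,-0.12,-0.02,0.01,-0,0.24],[-0.69,-0.1,-0.01,0.01,-0,0.24],[-0.69,-0.09,-0.01,0.01,-0,0.24],[-0.69,-0.07,-0.02,0,-0,0.24]]]
[[[-0.69,-0.05,-0.01,0.01,-0,0.24],[-0.69,-0.03,-0.02,0,-0,0.25],[-0.7,-0.02,-0.01,0.01,-0.01,0.24],[-0.69,0,-0.02,0,-0,0.25],[-0.7,0.03,-0.01,0.01,-0.01,0.24]]]
```

View pics/w6.png

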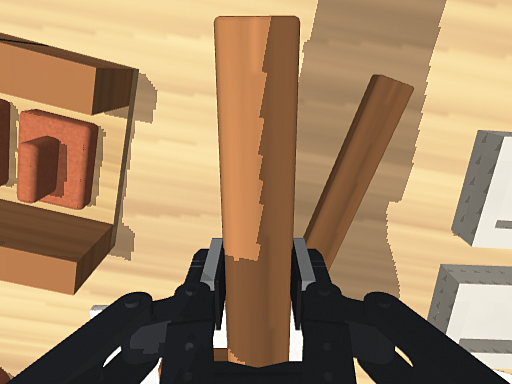

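>>> apply_moves(series=[[[-0.68,-0.14,-0.02,0,0,0.24],[-0.68,-0.12,-0.02,0,0,0.24],[-0.69,-0.1,0,0,0,0.24],[-0.69,-0.09,0,0,0,0.24],[-0.69,-0.07,0,0,0,0.24]]])

```text
clock: 41.02
eef_pos: [464.9, -163.3, 139.2]
tool_rot: [3.141, -0.002, 1.621]
force: [-0.6, 0.4, -1.9]
width: 28.5
```

>>> apply_moves(series=[[[-0.69,-0.05,0,0,0,0.24],[-0.69,-0.03,0,0,0,0.25],[-0.7,-0.02,0,0,0,0.24],[-0.69,0,0,0,0,0.25],[-0.7,0.03,0,0,0,0.24]]])

```text
clock: 41.65
eef_pos: [461.3, -336.9, 138.8]
tool_rot: [-3.141, -0.002, 1.494]
force: [0.5, 0.5, -1.0]
width: 28.6
```

```bash
python3 - <<'E'
from h import *
st(); x,y=slot(85,0); plan((x,y,85,JY))
E
```

```text
41.65 [ 461.3 -336.9  138.8] [-3.141e+00 -2.000e-03  1.494e+00] F [ 0.5  0.5 -1. ] w 28.6
to [464.0289549160999, -335.35332191437766, 85, 1.495]
[[[0.01,0.01,0.22,-0,-0,-0],[0.01,0.01,0.21,-0,-0.01,-0],[0,0.01,0.22,-0,-0,-0],[0.01,0.01,0.21,-0,-0.01,-0],[0,0.01,0.22,-0,-0,-0.01]]]
```

>>> apply_moves(series=[[[0,0.02,0.4,0,0,0],[0,0.02,0.4,0,0,0],[0,0.01,0.2,0,0,0],[0,0,0.1,0,0,0],[0,0,0.06,0,0,0]]])

```text
clock: 42.28
eef_pos: [464.6, -335.9, 80.9]
tool_rot: [3.141, -0.002, 1.495]
force: [-0.3, 0.1, -1.3]
width: 28.4
```

>>> apply_moves(series=[[[0,0,0.02,0,0,0],[0,0,0.02,0,0,0],[0,0,0,0,0,0],[0,0,0,0,0,0],[0,0,0,0,0,0]]])

```text
clock: 42.9
eef_pos: [464.4, -335.9, 78.8]
tool_rot: [3.141, -0.002, 1.495]
force: [0.3, -0.3, -0.7]
width: 28.5
```

>>> apply_moves(series=[[[0,0,0.02,0,0,0],[0,0,0.01,0,0,0],[0,0,0,0,0,0],[0,0,0,0,0,0],[0,0,0,0,0,0]]])

```text
clock: 43.52
eef_pos: [464.4, -335.9, 77.8]
tool_rot: [3.141, -0.002, 1.495]
force: [-0.8, 0.8, 5.4]
width: 28.6
```

>>> apply_moves(series=[[[0,0,0,0,0,0],[0,0,0,0,0,0],[0,0,0,0,0,0],[0,0,0,0,0,0],[0,0,0,0,0,0]]], claw=0.15)

```text
clock: 44.15
eef_pos: [464.3, -335.8, 77.1]
tool_rot: [-3.142, -0.002, 1.495]
force: [0.7, 1.1, 0.5]
width: 48.9
```

>>> apply_moves(series=[[[0,0,-0.3,0,0,0],[0,0,-0.6,0,0,0],[0,0,-0.7,0,0,0],[0,0,-0.7,0,0,0],[0,0,-0.7,0,0,0]]])

```text
clock: 44.78
eef_pos: [464.3, -336.1, 229.5]
tool_rot: [3.141, -0.002, 1.495]
force: [0.2, 0.3, -0.2]
width: 49.0
```

```bash
python3 - <<'E'
from h import *
st(); plan((473,60,200,1.428))
E
```

```text
44.77 [ 464.3 -336.1  229.5] [ 3.141e+00 -2.000e-03  1.495e+00] F [ 0.2  0.3 -0.2] w 49.0
to [473, 60, 200, 1.428]
[[[0.79,-0.04,0.06,0,-0,0.06],[0.79,-0.05,0.06,0,-0,0.06],[0.79,-0.05,0.06,0,-0,0.06],[0.79,-0.06,0.06,0,-0,0.07],[0.79,-0.06,0.06,0,-0,0.06]]]
[[[0.79,-0.07,0.06,0,-0,0.07],[0.79,-0.08,0.06,0,-0,0.06],[0.79,-0.08,0.06,0,-0.01,0.07],[0.79,-0.08,0.06,0,-0,0.06],[0.78,-0.09,0.06,0.01,-0.01,0.07]]]
```

>>> apply_moves(series=[[[0.79,-0.04,0.06,0,0,0.06],[0.79,-0.05,0.06,0,0,0.06],[0.79,-0.05,0.06,0,0,0.06],[0.79,-0.06,0.06,0,0,0.07],[0.79,-0.06,0.06,0,0,0.06]]])

```text
clock: 45.4
eef_pos: [469.1, -137.0, 213.6]
tool_rot: [3.14, -0.002, 1.462]
force: [-0.3, 1.6, -0.4]
width: 49.1
```

>>> apply_moves(series=[[[0.79,-0.07,0.06,0,0,0.07],[0.79,-0.08,0.06,0,0,0.06],[0.79,-0.08,0.06,0,0,0.07],[0.79,-0.08,0.06,0,0,0.06],[0.78,-0.09,0.06,0,0,0.07]]])

```text
clock: 46.02
eef_pos: [473.4, 61.2, 199.0]
tool_rot: [3.14, -0.002, 1.427]
force: [0.1, 0.7, 1.5]
width: 49.0
```

```bash
python3 - <<'E'
from h import *
st(); snap("wrist","w7")
E
```

```text
46.02 [473.4  61.2 199. ] [ 3.140e+00 -2.000e-03  1.427e+00] F [0.1 0.7 1.5] w 49.0
```

View pics/w7.png

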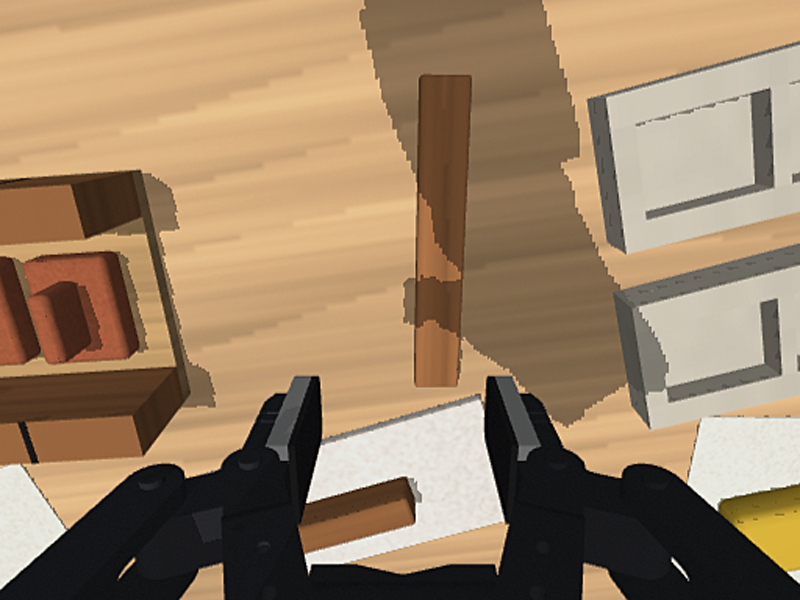

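The second bar's top corners are at (420,76), (471,75), (460,386) and (416,385).

```bash
python3 - <<'E'
from h import *
im,c=load("w7")
P=back(c,np.array([(421,76),(471,75),(460,386),(417,385)])/1.5625,18);e=P[3]-P[0]+P[2]-P[1];yw=np.arctan2(e[1],e[0]);print("bar",P.mean(0).round(1),yw.round(3),[np.linalg.norm(P[i]-P[i-1]).round(0) for i in range(4)])
x,y=P.mean(0); plan((x,y,60,yw+np.pi/2))
E
```

```text
bar [473.7  86. ] -0.143 [np.float64(197.0), np.float64(28.0), np.float64(198.0), np.float64(30.0)]
to [np.float64(473.728959797241), np.float64(85.97301126370061), 60, np.float64(1.428)]
[[[0.07,-0.01,0.56,0,-0.01,0.01],[0.07,-0.01,0.56,0,-0.02,0.01],[0.07,-0.01,0.56,0.01,-0.01,0.01],[0.07,-0.01,0.55,0,-0.02,0.02],[0.07,-0.01,0.56,0.01,-0.01,0.01]]]
```

>>> apply_moves(series=[[[0.13,0,0.6,0,0,0],[0.13,0,0.6,0,0,0],[0.13,0,0.6,0,0,0],[0.1,0,0.6,0,0,0],[0.02,0,0.4,0,0,0]]])

```text
clock: 46.7
eef_pos: [477.1, 85.7, 57.7]
tool_rot: [3.141, -0.002, 1.428]
force: [0.1, 0.1, -0.4]
width: 49.3
```

```bash
python3 - <<'E'
from h import *
st();plan((473.7,86,20,1.428))
E
```

```text
46.7 [477.1  85.7  57.7] [ 3.141e+00 -2.000e-03  1.428e+00] F [ 0.1  0.1 -0.4] w 49.3
to [473.7, 86, 20, 1.428]
[[[-0,-0.01,0.15,0,-0,0],[-0,-0.01,0.15,0,-0.01,0],[-0,-0.02,0.15,0,-0,0],[-0,-0.01,0.15,0,-0.01,0],[-0,-0.02,0.15,0,-0,0]]]
```

>>> apply_moves(series=[[[0,-0.03,0.4,0,0,0],[0,-0.02,0.4,0,0,0],[0,0,0.2,0,0,0],[0,0,0.06,0,0,0],[0,0,0.03,0,0,0]]])

```text
clock: 47.32
eef_pos: [474.9, 85.8, 4.0]
tool_rot: [3.141, -0.003, 1.427]
force: [-0.3, -0.3, -0.2]
width: 49.5
```

>>> apply_moves(series=[[[0,0,0.01,0,0,0],[0,0,0,0,0,0],[0,0,0,0,0,0],[0,0,0,0,0,0],[0,0,0,0,0,0]]])

```text
clock: 47.95
eef_pos: [474.3, 85.8, 3.1]
tool_rot: [-3.141, -0.002, 1.428]
force: [0.5, -0.2, -0.1]
width: 49.1
```

>>> apply_moves(series=[[[0,0,0,0,0,0],[0,0,0,0,0,0],[0,0,0,0,0,0],[0,0,0,0,0,0],[0,0,0,0,0,0]]], claw=-1)

```text
clock: 48.58
eef_pos: [474.3, 85.8, 3.4]
tool_rot: [3.142, -0.002, 1.428]
force: [-1.9, 0.8, 4.7]
width: 28.3
```

>>> apply_moves(series=[[[0,0,-0.2,0,0,0],[0,0,-0.3,0,0,0],[0,0,-0.6,0,0,0],[0,0,-0.8,0,0,0],[0,0,-0.8,0,0,0]]])

```text
clock: 49.2
eef_pos: [473.9, 85.3, 139.5]
tool_rot: [-3.141, -0.002, 1.428]
force: [0.5, 0.2, -0.5]
width: 28.7
```

```bash
python3 - <<'E'
from h import *
st(); x,y=slot(-85,0); plan((x,y,140,JY))
E
```

```text
49.2 [473.9  85.3 139.5] [-3.141e+00 -2.000e-03  1.428e+00] F [ 0.5  0.2 -0.5] w 28.7
to [476.9710450839001, -165.84667808562233, 140, 1.495]
[[[-0.5,0.08,-0,-0,-0,-0.06],[-0.5,0.07,-0,-0,-0,-0.06],[-0.5,0.07,-0,-0,-0,-0.06],[-0.5,0.07,-0,-0,-0,-0.07],[-0.5,0.06,-0,-0,-0,-0.06]]]
[[[-0.5,0.06,-0,-0,-0,-0.07],[-0.49,0.06,-0.01,-0,-0,-0.06],[-0.5,0.06,-0,-0,-0.01,-0.07],[-0.5,0.05,-0,-0,-0,-0.06],[-0.49,0.05,-0.01,-0.01,-0.01,-0.07]]]
```

>>> apply_moves(series=[[[-0.5,0.08,0,0,0,-0.06],[-0.5,0.07,0,0,0,-0.06],[-0.5,0.07,0,0,0,-0.06],[-0.5,0.07,0,0,0,-0.07],[-0.5,0.06,0,0,0,-0.06]]])

```text
clock: 49.82
eef_pos: [475.2, -41.7, 138.2]
tool_rot: [-3.141, -0.002, 1.46]
force: [0.7, -0.2, -0.6]
width: 28.5
```

>>> apply_moves(series=[[[-0.5,0.06,0,0,0,-0.07],[-0.49,0.06,0,0,0,-0.06],[-0.5,0.06,0,0,0,-0.07],[-0.5,0.05,0,0,0,-0.06],[-0.49,0.05,0,0,0,-0.07]]])

```text
clock: 50.45
eef_pos: [477.0, -166.5, 137.8]
tool_rot: [-3.141, -0.002, 1.495]
force: [-0.3, -0.3, -1.4]
width: 28.3
```

```bash
python3 - <<'E'
from h import *
st(); x,y=slot(-85,0); plan((x,y,85,JY))
E
```

```text
50.45 [ 477.  -166.5  137.8] [-3.141e+00 -2.000e-03  1.495e+00] F [-0.3 -0.3 -1.4] w 28.3
to [476.9710450839001, -165.84667808562233, 85, 1.495]
[[[0,-0,0.21,-0,-0,0],[0,-0,0.21,-0,-0,0],[0,-0,0.21,-0,-0.01,0],[0.01,-0,0.21,-0,-0,0],[0,-0,0.22,-0,-0.01,0]]]
```

>>> apply_moves(series=[[[0,0,0.4,0,0,0],[0,0,0.4,0,0,0],[0,0,0.2,0,0,0],[0,0,0.1,0,0,0],[0,0,0.06,0,0,0]]])

```text
clock: 51.08
eef_pos: [477.6, -165.4, 79.7]
tool_rot: [3.141, -0.002, 1.495]
force: [0.7, 0.0, -0.5]
width: 28.2
```

>>> apply_moves(series=[[[0,0,0.02,0,0,0],[0,0,0.01,0,0,0],[0,0,0,0,0,0],[0,0,0,0,0,0],[0,0,0,0,0,0]]])

```text
clock: 51.7
eef_pos: [477.6, -165.4, 78.3]
tool_rot: [3.141, -0.002, 1.495]
force: [0.0, -0.4, 3.6]
width: 28.4
```

>>> apply_moves(series=[[[0,0,0,0,0,0],[0,0,0,0,0,0],[0,0,0,0,0,0],[0,0,0,0,0,0],[0,0,0,0,0,0]]], claw=0.15)

```text
clock: 52.32
eef_pos: [477.4, -165.4, 78.0]
tool_rot: [-3.142, -0.002, 1.495]
force: [0.1, 0.0, 0.1]
width: 49.0
```

>>> apply_moves(series=[[[0,0,-0.3,0,0,0],[0,0,-0.6,0,0,0],[0,0,-0.7,0,0,0],[0,0,-0.7,0,0,0],[0,0,-0.7,0,0,0]]])

```text
clock: 52.95
eef_pos: [477.2, -165.6, 230.2]
tool_rot: [3.141, -0.002, 1.495]
force: [0.3, 0.8, -0.9]
width: 49.4
```

```bash
python3 - <<'E'
from h import *
st(); plan((600,0,310,.15))
E
```

```text
52.95 [ 477.2 -165.6  230.2] [ 3.141e+00 -2.000e-03  1.495e+00] F [ 0.3  0.8 -0.9] w 49.4
to [600, 0, 310, 0.15]
[[[0.23,0.15,-0.11,-0,-0,0.86],[0.25,0.12,-0.11,-0,-0,0.86],[0.26,0.1,-0.11,-0,-0,0.86],[0.26,0.08,-0.1,-0,-0,0.86],[0.27,0.06,-0.11,-0,-0,0.85]]]
[[[0.27,0.03,-0.1,-0,-0,0.86],[0.27,0.01,-0.11,-0,-0,0.85],[0.28,-0.02,-0.1,-0,-0,0.86],[0.27,-0.04,-0.11,-0,-0,0.85],[0.27,-0.07,-0.1,-0,-0,0.86]]]
[[[0.26,-0.09,-0.11,-0,-0,0.85],[0.25,-0.11,-0.1,-0,-0,0.86],[0.24,-0.14,-0.11,-0.01,-0,0.85],[0.22,-0.16,-0.1,-0,-0.01,0.86],[0.22,-0.17,-0.11,-0.01,-0,0.85]]]
```

>>> apply_moves(series=[[[0.23,0.15,-0.11,0,0,0.86],[0.25,0.12,-0.11,0,0,0.86],[0.26,0.1,-0.11,0,0,0.86],[0.26,0.08,-0.1,0,0,0.86],[0.27,0.06,-0.11,0,0,0.85]]])

```text
clock: 53.58
eef_pos: [518.4, -109.8, 256.4]
tool_rot: [-3.141, -0.002, 1.043]
force: [-0.1, 0.5, 0.6]
width: 49.3
```

>>> apply_moves(series=[[[0.27,0.03,-0.1,0,0,0.86],[0.27,0.01,-0.11,0,0,0.85],[0.28,-0.02,-0.1,0,0,0.86],[0.27,-0.04,-0.11,0,0,0.85],[0.27,-0.07,-0.1,0,0,0.86]]])

```text
clock: 54.2
eef_pos: [559.4, -54.6, 282.5]
tool_rot: [-3.14, -0.002, 0.595]
force: [-0.2, 0.5, 0.6]
width: 48.9
```

>>> apply_moves(series=[[[0.26,-0.09,-0.11,0,0,0.85],[0.25,-0.11,-0.1,0,0,0.86],[0.24,-0.14,-0.11,0,0,0.85],[0.22,-0.16,-0.1,0,0,0.86],[0.22,-0.17,-0.11,0,0,0.85]]])

```text
clock: 54.82
eef_pos: [600.3, 0.6, 309.1]
tool_rot: [-3.139, -0.001, 0.148]
force: [-0.0, -0.1, -0.7]
width: 49.1
```

```bash
python3 - <<'E'
from h import *
st(); snap("wrist","w8")
E
```

```text
54.83 [6.003e+02 6.000e-01 3.091e+02] [-3.139e+00 -1.000e-03  1.480e-01] F [-0.  -0.1 -0.7] w 49.1
```

View pics/w8.png

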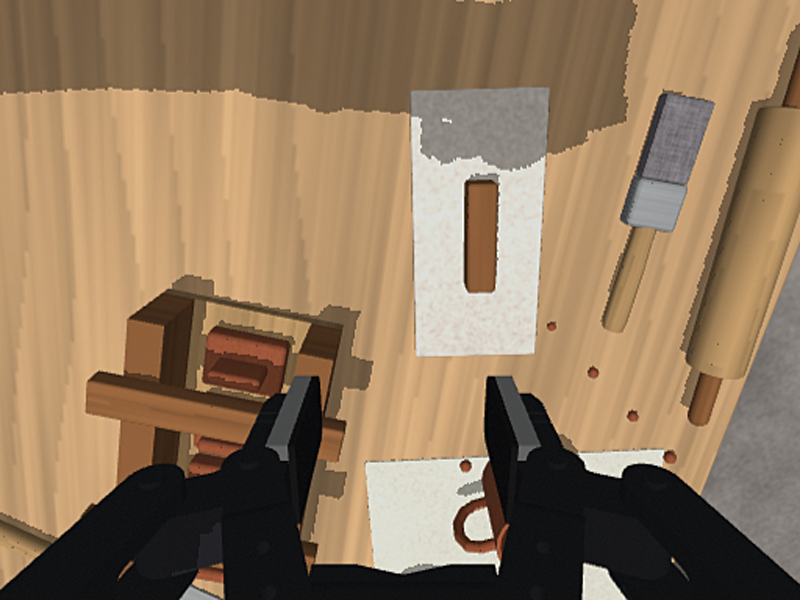

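Bar on the rack at the near marks; the cover's corners are at (411,92), (549,88), (534,353) and (416,356).

```bash
python3 - <<'E'
from h import *
im,c=load("w8")
P=back(c,np.array([(411,92),(549,88),(534,353),(416,356)])/1.5625,10);e=P[3]-P[0]+P[2]-P[1];yw=np.arctan2(e[1],e[0]);print("cover",P.mean(0).round(1),yw.round(3),[np.linalg.norm(P[i]-P[i-1]).round(0) for i in range(4)])
x,y=P.mean(0); 
H=back(c,np.array([(465,182),(497,181),(496,292),(468,293)])/1.5625,38);print("handle",H.mean(0).round(1))
j=yw+np.pi/2;print(j)
plan((x,y,120,j))
E
```

```text
cover [665.4  -4. ] -1.397 [np.float64(227.0), np.float64(108.0), np.float64(227.0), np.float64(108.0)]
handle [664.8  -3. ]
0.17397831066501057
to [np.float64(665.3907711851992), np.float64(-4.025558072395121), 120, np.float64(0.174)]
[[[0.24,0.07,0.76,-0.01,-0.01,-0.05],[0.25,0.07,0.76,-0.01,-0.01,-0.05],[0.24,0.07,0.76,-0.01,-0.01,-0.05],[0.25,0.07,0.76,-0.01,-0,-0.05],[0.24,0.07,0.76,-0,-0.01,-0.05]]]
```

>>> apply_moves(series=[[[0.24,0.07,0.76,0,0,-0.05],[0.25,0.07,0.76,0,0,-0.05],[0.24,0.07,0.76,0,0,-0.05],[0.25,0.07,0.76,0,0,-0.05],[0.24,0.07,0.76,0,0,-0.05]]])

```text
clock: 55.5
eef_pos: [663.8, -7.5, 117.5]
tool_rot: [-3.139, -0.001, 0.178]
force: [-0.5, -0.4, -0.0]
width: 49.0
```

```bash
python3 - <<'E'
from h import *
st(); plan((665.2,-3.5,30,.174))
E
```

```text
55.5 [663.8  -7.5 117.5] [-3.139e+00 -1.000e-03  1.780e-01] F [-0.5 -0.4 -0. ] w 49.0
to [665.2, -3.5, 30, 0.174]
[[[0.01,-0.01,0.35,-0.01,-0,0.01],[0.01,-0.01,0.35,-0,-0,0.01],[0.01,-0.02,0.35,-0.01,-0,0.01],[0.01,-0.02,0.35,-0,-0.01,0],[0,-0.01,0.35,-0.01,-0,0.01]]]
```

>>> apply_moves(series=[[[0.02,-0.04,0.6,0,0,0],[0.02,-0.04,0.6,0,0,0],[0,0,0.5,0,0,0],[0,0,0.24,0,0,0],[0,0,0.1,0,0,0]]])

```text
clock: 56.12
eef_pos: [664.8, -3.0, 16.0]
tool_rot: [-3.139, -0.0, 0.176]
force: [-1.0, 0.2, -0.2]
width: 49.2
```

>>> apply_moves(series=[[[0,0,0,0,0,0],[0,0,0,0,0,0],[0,0,0,0,0,0],[0,0,0,0,0,0],[0,0,0,0,0,0]]])

```text
clock: 56.75
eef_pos: [664.9, -2.8, 16.0]
tool_rot: [-3.14, -0.001, 0.176]
force: [-0.7, -1.0, 0.8]
width: 49.0
```

>>> apply_moves(series=[[[0,0,0.02,0,0,0],[0,0,0,0,0,0],[0,0,0,0,0,0],[0,0,0,0,0,0],[0,0,0,0,0,0]]])

```text
clock: 57.38
eef_pos: [664.8, -2.8, 14.9]
tool_rot: [-3.14, -0.0, 0.176]
force: [-0.6, -0.1, 0.9]
width: 49.1
```

>>> apply_moves(series=[[[0,0,0,0,0,0],[0,0,0,0,0,0],[0,0,0,0,0,0],[0,0,0,0,0,0],[0,0,0,0,0,0]]], claw=-1)

```text
clock: 58.0
eef_pos: [665.1, -2.7, 15.2]
tool_rot: [-3.14, -0.001, 0.176]
force: [-0.4, 0.2, 3.7]
width: 22.4
```

>>> apply_moves(series=[[[0,0,-0.1,0,0,0],[0,0,-0.3,0,0,0],[0,0,-0.6,0,0,0],[0,0,-0.8,0,0,0],[0,0,-0.8,0,0,0]]])

```text
clock: 58.62
eef_pos: [664.5, -3.2, 146.7]
tool_rot: [-3.14, -0.0, 0.176]
force: [0.7, -0.2, -2.4]
width: 22.9
```

>>> apply_moves(series=[[[0,0,-0.6,0,0,0],[0,0,-0.5,0,0,0],[0,0,-0.2,0,0,0],[0,0,0,0,0,0],[0,0,0,0,0,0]]])

```text
clock: 59.25
eef_pos: [663.9, -3.4, 208.6]
tool_rot: [-3.139, 0.002, 0.176]
force: [-1.0, 0.2, -2.0]
width: 22.9
```

```bash
python3 - <<'E'
from h import *
st(); snap("wrist","w9"); plan((RC[0],RC[1],190,RY+np.pi/2))
E
```

```text
59.25 [663.9  -3.4 208.6] [-3.139e+00  2.000e-03  1.760e-01] F [-1.   0.2 -2. ] w 22.9
to [np.float64(470.5), np.float64(-250.6), 190, -0.076]
[[[-0.47,0.42,0.04,-0,0,0.24],[-0.46,0.43,0.04,-0,0,0.24],[-0.45,0.44,0.04,-0,0,0.24],[-0.43,0.45,0.04,-0,0,0.24],[-0.42,0.46,0.03,-0,0,0.24]]]
[[[-0.41,0.48,0.04,-0,0,0.24],[-0.4,0.49,0.03,-0,0.01,0.24],[-0.39,0.49,0.04,-0.01,0,0.24],[-0.37,0.5,0.03,-0,0.01,0.25],[-0.36,0.52,0.04,-0.01,0,0.24]]]
```

View pics/w9.png

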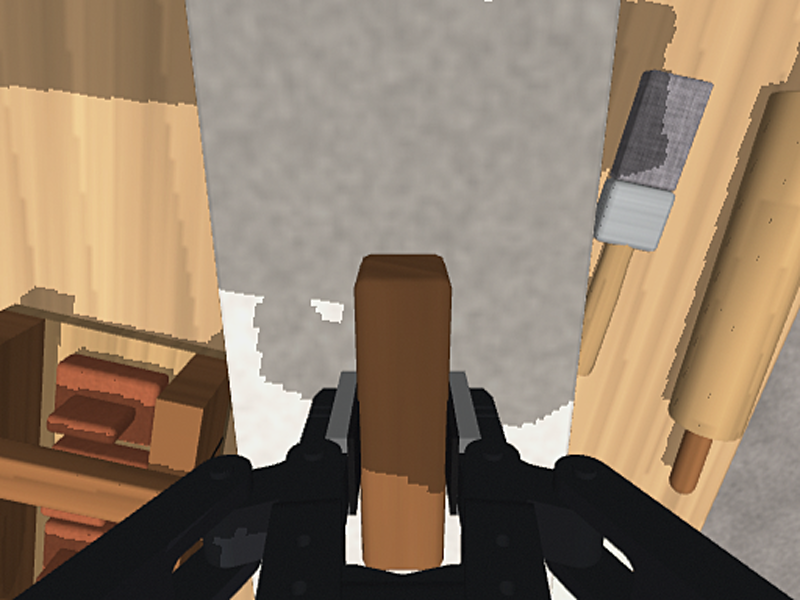

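```bash
python3 - <<'E'
from h import *
im,c=snap("side","s1",1)
cv2.imwrite("pics/s1c.png",cv2.resize(im[200:340,180:300],None,fx=4.2,fy=4.2,interpolation=cv2.INTER_CUBIC))
E
```

```text
(no output)
```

View pics/s1c.png

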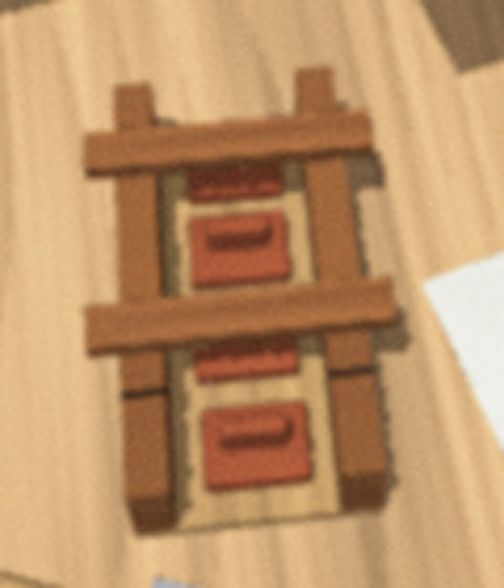

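The side crop shows the far bar knocked off its marks; they are bare at (145,393) and (350,371), and the bar lies at about (240,318). I'll put the cover back on the bench and fix the bar first.

>>> apply_moves(series=[[[0,0,0.6,0,0,0],[0,0,0.8,0,0,0],[0,0,0.8,0,0,0],[0,0,0.8,0,0,0],[0,0,0.4,0,0,0]]])

```text
clock: 59.98
eef_pos: [662.8, -3.0, 36.8]
tool_rot: [-3.139, 0.004, 0.176]
force: [0.8, 0.7, -2.3]
width: 23.3
```

>>> apply_moves(series=[[[0,0,0.2,0,0,0],[0,0,0.1,0,0,0],[0,0,0.03,0,0,0],[0,0,0,0,0,0],[0,0,0,0,0,0]]])

```text
clock: 60.6
eef_pos: [665.3, -2.9, 24.2]
tool_rot: [-3.14, -0.002, 0.176]
force: [0.2, -0.2, -1.2]
width: 22.7
```

>>> apply_moves(series=[[[0,0,0.08,0,0,0],[0,0,0.06,0,0,0],[0,0,0.03,0,0,0],[0,0,0.01,0,0,0],[0,0,0,0,0,0]]])

```text
clock: 61.22
eef_pos: [664.5, -2.9, 15.1]
tool_rot: [-3.14, 0.0, 0.176]
force: [-2.6, -0.3, 4.8]
width: 22.9
```

>>> apply_moves(series=[[[0,0,0,0,0,0],[0,0,0,0,0,0],[0,0,0,0,0,0],[0,0,0,0,0,0],[0,0,0,0,0,0]]], claw=0.15)

```text
clock: 61.85
eef_pos: [664.9, -2.9, 14.4]
tool_rot: [-3.14, -0.001, 0.176]
force: [-1.2, -0.6, 0.6]
width: 49.0
```

>>> apply_moves(series=[[[0,0,-0.3,0,0,0],[0,0,-0.7,0,0,0],[0,0,-0.9,0,0,0],[0,0,-0.9,0,0,0],[0,0,-0.9,0,0,0]]])

```text
clock: 62.48
eef_pos: [664.8, -3.2, 202.2]
tool_rot: [-3.14, -0.002, 0.176]
force: [0.8, -0.2, 0.5]
width: 49.2
```

```bash
python3 - <<'E'
from h import *
st(); plan((450,-220,260,JY))
E
```

```text
62.48 [664.8  -3.2 202.2] [-3.14e+00 -2.00e-03  1.76e-01] F [ 0.8 -0.2  0.5] w 49.2
to [450, -220, 260, 1.495]
[[[-0.33,0.23,-0.08,-0,-0,-0.84],[-0.35,0.2,-0.08,-0,-0,-0.84],[-0.37,0.17,-0.08,-0,-0,-0.84],[-0.38,0.14,-0.08,-0,-0,-0.84],[-0.39,0.11,-0.08,0,-0,-0.84]]]
[[[-0.4,0.07,-0.08,0,-0,-0.84],[-0.41,0.04,-0.08,0,-0,-0.84],[-0.41,-0,-0.08,0,-0,-0.84],[-0.41,-0.04,-0.08,0,-0,-0.84],[-0.4,-0.07,-0.08,0,-0,-0.84]]]
[[[-0.39,-0.11,-0.07,0,-0,-0.84],[-0.38,-0.14,-0.08,0,-0.01,-0.84],[-0.37,-0.17,-0.07,0,-0,-0.84],[-0.35,-0.21,-0.08,0,-0.01,-0.83],[-0.33,-0.24,-0.07,0.01,-0,-0.84]]]
```

>>> apply_moves(series=[[[-0.33,0.23,-0.08,0,0,-0.84],[-0.35,0.2,-0.08,0,0,-0.84],[-0.37,0.17,-0.08,0,0,-0.84],[-0.38,0.14,-0.08,0,0,-0.84],[-0.39,0.11,-0.08,0,0,-0.84]]])

```text
clock: 63.1
eef_pos: [593.2, -75.6, 220.6]
tool_rot: [-3.141, -0.002, 0.619]
force: [0.3, -1.0, -0.7]
width: 48.9
```

>>> apply_moves(series=[[[-0.4,0.07,-0.08,0,0,-0.84],[-0.41,0.04,-0.08,0,0,-0.84],[-0.41,0,-0.08,0,0,-0.84],[-0.41,-0.04,-0.08,0,0,-0.84],[-0.4,-0.07,-0.08,0,0,-0.84]]])

```text
clock: 63.72
eef_pos: [521.2, -148.5, 240.3]
tool_rot: [3.141, -0.002, 1.059]
force: [0.2, 0.7, -0.3]
width: 49.1
```

>>> apply_moves(series=[[[-0.39,-0.11,-0.07,0,0,-0.84],[-0.38,-0.14,-0.08,0,0,-0.84],[-0.37,-0.17,-0.07,0,0,-0.84],[-0.35,-0.21,-0.08,0,0,-0.83],[-0.33,-0.24,-0.07,0,0,-0.84]]])

```text
clock: 64.35
eef_pos: [449.4, -220.5, 258.6]
tool_rot: [3.141, -0.001, 1.497]
force: [0.1, -0.4, -0.8]
width: 49.5
```

```bash
python3 - <<'E'
from h import *
st(); snap("wrist","w10")
E
```

```text
64.35 [ 449.4 -220.5  258.6] [ 3.141e+00 -1.000e-03  1.497e+00] F [ 0.1 -0.4 -0.8] w 49.5
```

View pics/w10.png

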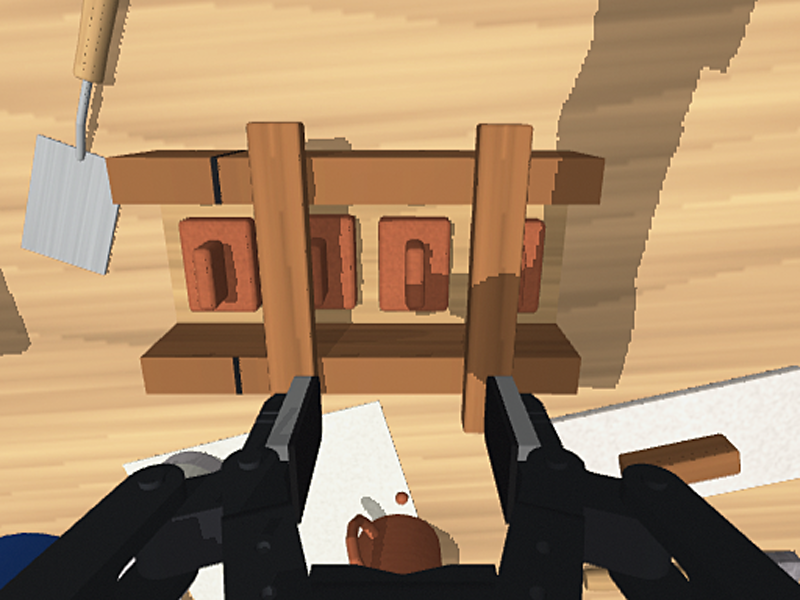

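```bash
python3 - <<'E'
from h import *
im,c=load("w10")
for a,b in [((275.5,122.5),(294,376)),((505,125),(491,376))]:
    P=back(c,np.array([a,b])/1.5625,93);e=P[1]-P[0];e/=np.linalg.norm(e);yw=np.arctan2(e[1],e[0]);C=P[0]+100*e
    d=C-RC; print(C.round(1),yw.round(3),"rack xy",(d@xd).round(1),(d@yd).round(1),"ang",(yw-(RY+np.pi/2)).round(3))
    print(back(c,np.array([(248,123),(303,122)] if a[0]<400 else [(478,125),(532,125)])/1.5625,93).round(1))
C=RC+[0,0]
E
```

```text
[ 467.1 -292.9] -0.074 rack xy 42.4 -0.2 ang 0.002
[[ 366.5 -300.8]
 [ 368.2 -270.3]]
[ 477.8 -165.5] -0.07 rack xy -85.4 0.8 ang 0.006
[[ 377.  -173.5]
 [ 379.2 -143.6]]
```

```bash
python3 - <<'E'
from h import *
plan((467.1,-292.9,120,JY))
E
```

```text
to [467.1, -292.9, 120, 1.495]
[[[-0.27,0.1,0.55,-0,0,0],[-0.27,0.1,0.56,-0,0,0],[-0.27,0.1,0.55,-0,0,0.01],[-0.27,0.1,0.56,-0.01,0.01,0],[-0.28,0.1,0.55,-0,0,0.01]]]
```

>>> apply_moves(series=[[[-0.3,0.1,0.55,0,0,0],[-0.3,0.1,0.56,0,0,0],[-0.3,0.1,0.55,0,0,0],[-0.28,0.09,0.56,0,0,0],[-0.2,0.07,0.5,0,0,0]]])

```text
clock: 65.03
eef_pos: [468.1, -290.8, 121.0]
tool_rot: [3.141, -0.001, 1.493]
force: [0.2, -0.4, -0.3]
width: 49.2
```

```bash
python3 - <<'E'
from h import *
st();plan((467.1,-292.9,79,JY))
E
```

```text
65.03 [ 468.1 -290.8  121. ] [ 3.141e+00 -1.000e-03  1.493e+00] F [ 0.2 -0.4 -0.3] w 49.2
to [467.1, -292.9, 79, 1.495]
[[[-0.01,-0,0.17,0,-0,-0],[-0.01,-0,0.17,0,-0,-0],[-0.01,-0.01,0.17,0,-0,-0.01],[-0.01,-0,0.16,0,-0.01,-0],[-0,-0.01,0.17,0.01,-0,-0.01]]]
```

>>> apply_moves(series=[[[-0.02,0,0.3,0,0,0],[-0.02,0,0.3,0,0,0],[0,0,0.15,0,0,0],[0,0,0.05,0,0,0],[0,0,0.04,0,0,0]]])

```text
clock: 65.65
eef_pos: [467.8, -292.0, 79.7]
tool_rot: [3.141, -0.002, 1.495]
force: [0.3, 0.2, 0.1]
width: 49.2
```

>>> apply_moves(series=[[[0,0,0,0,0,0],[0,0,0,0,0,0],[0,0,0,0,0,0],[0,0,0,0,0,0],[0,0,0,0,0,0]]], claw=-1)

```text
clock: 66.28
eef_pos: [467.7, -292.3, 80.0]
tool_rot: [3.141, -0.001, 1.494]
force: [-0.9, -0.4, 4.9]
width: 28.4
```

>>> apply_moves(series=[[[0,0,-0.1,0,0,0],[0,0,-0.2,0,0,0],[0,0,-0.3,0,0,0],[0,0,-0.2,0,0,0],[0,0,0,0,0,0]]])

```text
clock: 66.9
eef_pos: [468.1, -292.5, 120.4]
tool_rot: [3.14, -0.001, 1.494]
force: [0.8, -0.8, -1.0]
width: 28.5
```

```bash
python3 - <<'E'
from h import *
st();x,y=slot(85);plan((x,y,115,JY))
E
```

```text
66.9 [ 468.1 -292.5  120.4] [ 3.140e+00 -1.000e-03  1.494e+00] F [ 0.8 -0.8 -1. ] w 28.5
to [464.0289549160999, -335.35332191437766, 115, 1.495]
[[[-0.17,-0,0.02,0,-0,-0],[-0.17,-0,0.02,0,-0,-0],[-0.17,-0.01,0.02,0.01,-0,-0],[-0.18,-0,0.02,0,-0.01,-0],[-0.17,-0.01,0.03,0.01,-0,-0]]]
```

>>> apply_moves(series=[[[-0.2,0,0,0,0,0],[-0.25,0,0,0,0,0],[-0.25,0,0,0,0,0],[-0.15,-0.01,0.1,0,0,0],[0,0,0.1,0,0,0]]])

```text
clock: 67.53
eef_pos: [463.1, -335.3, 108.5]
tool_rot: [-3.141, -0.002, 1.493]
force: [-0.6, 0.3, 0.1]
width: 28.5
```

>>> apply_moves(series=[[[0,0,0.2,0,0,0],[0,0,0.2,0,0,0],[0,0,0.1,0,0,0],[0,0,0.04,0,0,0],[0,0,0,0,0,0]]])

```text
clock: 68.15
eef_pos: [463.8, -334.3, 82.1]
tool_rot: [-3.142, -0.002, 1.495]
force: [-0.5, 0.1, -0.8]
width: 28.1
```

>>> apply_moves(series=[[[0,0,0.02,0,0,0],[0,0,0.02,0,0,0],[0,0,0.01,0,0,0],[0,0,0,0,0,0],[0,0,0,0,0,0]]])

```text
clock: 68.78
eef_pos: [463.7, -334.5, 80.0]
tool_rot: [3.141, -0.002, 1.495]
force: [-0.7, 0.2, 3.1]
width: 28.4
```

>>> apply_moves(series=[[[0,0,0,0,0,0],[0,0,0,0,0,0],[0,0,0,0,0,0],[0,0,0,0,0,0],[0,0,0,0,0,0]]], claw=0.15)

```text
clock: 69.4
eef_pos: [463.6, -334.4, 79.6]
tool_rot: [-3.141, -0.002, 1.495]
force: [-0.2, -1.1, 1.0]
width: 49.2
```

>>> apply_moves(series=[[[0,0,-0.3,0,0,0],[0,0,-0.6,0,0,0],[0,0,-0.7,0,0,0],[0,0,-0.7,0,0,0],[0,0,-0.7,0,0,0]]])

```text
clock: 70.03
eef_pos: [463.7, -334.6, 232.0]
tool_rot: [3.141, -0.002, 1.495]
force: [1.3, -0.7, 0.8]
width: 49.2
```

```bash
python3 - <<'E'
from h import *
st();plan((663,-5,200,.176))
E
```

```text
70.03 [ 463.7 -334.6  232. ] [ 3.141e+00 -2.000e-03  1.495e+00] F [ 1.3 -0.7  0.8] w 49.2
to [663, -5, 200, 0.176]
[[[0.46,0.23,0.04,-0,-0,0.84],[0.48,0.19,0.04,-0,-0,0.84],[0.49,0.15,0.04,-0,-0,0.84],[0.5,0.1,0.04,-0,-0,0.84],[0.51,0.06,0.04,-0,-0,0.84]]]
[[[0.51,0.01,0.05,-0,-0,0.84],[0.51,-0.03,0.04,-0,-0,0.84],[0.51,-0.07,0.05,-0,-0,0.84],[0.5,-0.12,0.04,-0,-0,0.84],[0.49,-0.16,0.05,-0,-0,0.84]]]
[[[0.47,-0.21,0.04,-0,-0,0.84],[0.45,-0.25,0.05,-0,-0,0.84],[0.43,-0.28,0.04,-0,-0,0.84],[0.4,-0.32,0.05,-0.01,-0.01,0.84],[0.37,-0.36,0.04,-0,-0,0.83]]]
```

>>> apply_moves(series=[[[0.46,0.23,0.04,0,0,0.84],[0.48,0.19,0.04,0,0,0.84],[0.49,0.15,0.04,0,0,0.84],[0.5,0.1,0.04,0,0,0.84],[0.51,0.06,0.04,0,0,0.84]]])

```text
clock: 70.65
eef_pos: [530.4, -223.9, 221.0]
tool_rot: [3.142, -0.002, 1.052]
force: [0.3, -0.7, -0.7]
width: 49.1
```

>>> apply_moves(series=[[[0.51,0.01,0.05,0,0,0.84],[0.51,-0.03,0.04,0,0,0.84],[0.51,-0.07,0.05,0,0,0.84],[0.5,-0.12,0.04,0,0,0.84],[0.49,-0.16,0.05,0,0,0.84]]])

```text
clock: 71.28
eef_pos: [597.1, -114.1, 209.8]
tool_rot: [-3.14, -0.002, 0.612]
force: [-0.1, 0.0, -0.3]
width: 49.1
```

>>> apply_moves(series=[[[0.47,-0.21,0.04,0,0,0.84],[0.45,-0.25,0.05,0,0,0.84],[0.43,-0.28,0.04,0,0,0.84],[0.4,-0.32,0.05,0,0,0.84],[0.37,-0.36,0.04,0,0,0.83]]])

```text
clock: 71.9
eef_pos: [663.2, -3.9, 198.9]
tool_rot: [-3.139, -0.001, 0.174]
force: [0.5, 0.6, -0.4]
width: 49.3
```

```bash
python3 - <<'E'
from h import *
st();a,_=snap("wrist","w11"); im,c=snap("side","s2",1)
s=cv2.resize(im[200:340,180:300],(360,420),interpolation=cv2.INTER_CUBIC)
o=np.zeros((420,800,3),np.uint8);o[:,:360]=s;o[:330,360:]=cv2.resize(a,(440,330));cv2.imwrite("pics/m2.png",o)
plan((664.9,-2.9,60,.176))
E
```

```text
71.9 [663.2  -3.9 198.9] [-3.139e+00 -1.000e-03  1.740e-01] F [ 0.5  0.6 -0.4] w 49.3
to [664.9, -2.9, 60, 0.176]
[[[0,0.01,0.55,-0.01,-0.01,0.01],[0,0.01,0.56,-0.01,-0,0.01],[0,0.02,0.55,-0.01,-0.01,0.01],[0,0.01,0.56,-0.01,-0,0.01],[0.01,0.01,0.55,-0.01,-0.01,0.01]]]
```

View pics/m2.png

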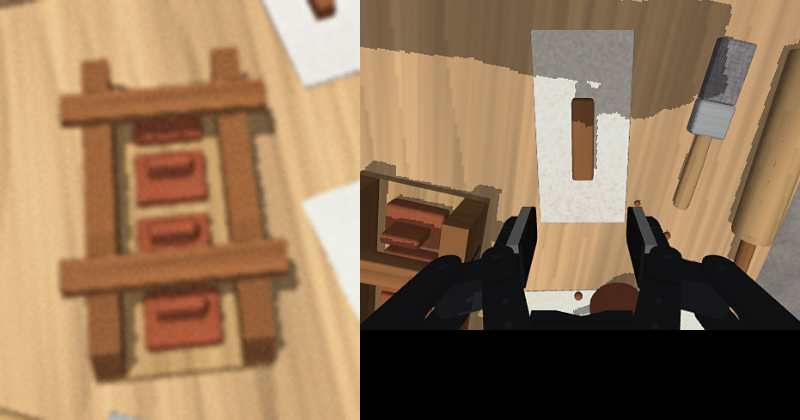

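Both bars now cover their marks, and the cover is where I put it, handle at about (583,138) in the right half. Regrasping it.

>>> apply_moves(series=[[[0.02,0.02,0.9,0,0,0],[0.01,0.01,0.9,0,0,0],[0,0,0.9,0,0,0],[0,0,0.6,0,0,0],[0,0,0.2,0,0,0]]])

```text
clock: 72.62
eef_pos: [662.9, -7.1, 21.5]
tool_rot: [-3.139, 0.003, 0.176]
force: [0.2, -1.0, 0.6]
width: 49.0
```

>>> apply_moves(series=[[[0,0,0.08,0,0,0],[0,0,0.03,0,0,0],[0,0,0,0,0,0],[0,0,0,0,0,0],[0,0,0,0,0,0]]])

```text
clock: 73.25
eef_pos: [664.9, -5.8, 17.8]
tool_rot: [-3.14, -0.001, 0.176]
force: [0.7, 0.4, 0.8]
width: 49.3
```

>>> apply_moves(series=[[[0,-0.05,0.04,0,0,0],[0,0,0.02,0,0,0],[0,0,0,0,0,0],[0,0,0,0,0,0],[0,0,0,0,0,0]]])

```text
clock: 73.88
eef_pos: [664.2, -3.5, 14.4]
tool_rot: [-3.14, -0.001, 0.176]
force: [-0.6, -0.3, -0.3]
width: 49.1
```

>>> apply_moves(series=[[[0,0,0,0,0,0],[0,0,0,0,0,0],[0,0,0,0,0,0],[0,0,0,0,0,0],[0,0,0,0,0,0]]], claw=-1)

```text
clock: 74.5
eef_pos: [664.4, -3.4, 14.7]
tool_rot: [-3.14, -0.001, 0.176]
force: [-0.5, -0.5, 3.3]
width: 23.1
```

>>> apply_moves(series=[[[0,0,-0.1,0,0,0],[0,0,-0.3,0,0,0],[0,0,-0.6,0,0,0],[0,0,-0.8,0,0,0],[0,0,-0.8,0,0,0]]])

```text
clock: 75.12
eef_pos: [663.8, -3.7, 146.2]
tool_rot: [-3.14, -0.0, 0.176]
force: [1.0, 0.2, -2.1]
width: 22.7
```

>>> apply_moves(series=[[[0,0,-0.5,0,0,0],[0,0,-0.3,0,0,0],[0,0,-0.1,0,0,0],[0,0,0,0,0,0],[0,0,0,0,0,0]]])

```text
clock: 75.75
eef_pos: [663.4, -3.8, 188.1]
tool_rot: [-3.139, 0.002, 0.176]
force: [-0.3, -0.8, -1.9]
width: 22.8
```

```bash
python3 - <<'E'
from h import *
st(); plan((RC[0],RC[1],190,RY+np.pi/2))
E
```

```text
75.75 [663.4  -3.8 188.1] [-3.139e+00  2.000e-03  1.760e-01] F [-0.3 -0.8 -1.9] w 22.8
to [np.float64(470.5), np.float64(-250.6), 190, -0.076]
[[[-0.47,0.42,-0,-0,0,0.24],[-0.46,0.43,-0,-0,0,0.24],[-0.44,0.44,-0,-0,0,0.24],[-0.43,0.45,-0.01,-0,0,0.24],[-0.42,0.46,-0,-0,0,0.24]]]
[[[-0.41,0.47,-0.01,-0,0,0.24],[-0.4,0.49,-0,-0,0.01,0.24],[-0.39,0.49,-0.01,-0.01,0,0.24],[-0.37,0.51,-0,-0,0.01,0.25],[-0.36,0.51,-0.01,-0.01,0,0.24]]]
```

>>> apply_moves(series=[[[-0.47,0.42,0,0,0,0.24],[-0.46,0.43,0,0,0,0.24],[-0.44,0.44,0,0,0,0.24],[-0.43,0.45,0,0,0,0.24],[-0.42,0.46,0,0,0,0.24]]])

```text
clock: 76.38
eef_pos: [566.7, -127.7, 188.3]
tool_rot: [-3.139, 0.001, 0.05]
force: [0.3, -0.6, -2.4]
width: 22.8
```

>>> apply_moves(series=[[[-0.41,0.47,0,0,0,0.24],[-0.4,0.49,0,0,0,0.24],[-0.39,0.49,0,0,0,0.24],[-0.37,0.51,0,0,0,0.25],[-0.36,0.51,0,0,0,0.24]]])

```text
clock: 77.0
eef_pos: [470.2, -251.2, 188.1]
tool_rot: [-3.139, 0.001, -0.077]
force: [1.0, 0.5, -2.0]
width: 22.8
```

```bash
python3 - <<'E'
from h import *
st(); snap("wrist","w12"); im,c=snap("side","s3",1)
plan((RC[0],RC[1],115,RY+np.pi/2))
E
```

```text
77.0 [ 470.2 -251.2  188.1] [-3.139e+00  1.000e-03 -7.700e-02] F [ 1.   0.5 -2. ] w 22.8
to [np.float64(470.5), np.float64(-250.6), 115, -0.076]
[[[0.01,-0.02,0.29,-0,0.01,-0.01],[0.01,-0.01,0.29,-0,0.01,-0.01],[0.01,-0.02,0.29,-0,0.01,-0.01],[0.01,-0.01,0.29,-0,0,-0.02],[0.01,-0.02,0.3,-0,0.01,-0.01]]]
```

View pics/s3.png

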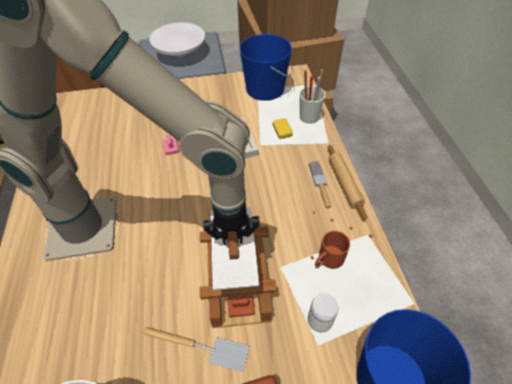

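The side view shows the cover held at (235,260) over the rack with both bars still in place. Lowering it.

>>> apply_moves(series=[[[0,0,0.4,0,0,0],[0,0,0.5,0,0,0],[0,0,0.4,0,0,0],[0,0,0.14,0,0,0],[0,0,0.06,0,0,0]]])

```text
clock: 77.72
eef_pos: [471.5, -250.0, 113.5]
tool_rot: [-3.139, 0.0, -0.076]
force: [-0.6, 0.1, -2.0]
width: 22.8
```

>>> apply_moves(series=[[[0,0,0.02,0,0,0],[0,0,0.01,0,0,0],[0,0,0,0,0,0],[0,0,0,0,0,0],[0,0,0,0,0,0]]])

```text
clock: 78.35
eef_pos: [471.3, -250.4, 112.5]
tool_rot: [-3.14, -0.0, -0.076]
force: [0.3, -0.1, -2.6]
width: 22.5
```

>>> apply_moves(series=[[[0,0,0.02,0,0,0],[0,0,0.02,0,0,0],[0,0,0.02,0,0,0],[0,0,0.02,0,0,0],[0,0,0,0,0,0]]])

```text
clock: 78.97
eef_pos: [471.2, -250.3, 108.2]
tool_rot: [-3.139, 0.0, -0.076]
force: [0.6, 0.4, -2.4]
width: 22.9
```

>>> apply_moves(series=[[[0,0,0.01,0,0,0],[0,0,0,0,0,0],[0,0,0,0,0,0],[0,0,0,0,0,0],[0,0,0,0,0,0]]])

```text
clock: 79.6
eef_pos: [471.2, -250.3, 107.9]
tool_rot: [-3.139, 0.0, -0.076]
force: [-0.3, 0.6, -2.0]
width: 22.7
```

>>> apply_moves(series=[[[0,0,0.02,0,0,0],[0,0,0,0,0,0],[0,0,0,0,0,0],[0,0,0,0,0,0],[0,0,0,0,0,0]]])

```text
clock: 80.22
eef_pos: [471.3, -250.4, 107.6]
tool_rot: [-3.14, -0.0, -0.076]
force: [-2.6, 0.4, 4.4]
width: 22.9
```

Contact; release, rise and step aside.

>>> apply_moves(series=[[[0,0,0,0,0,0],[0,0,0,0,0,0],[0,0,0,0,0,0],[0,0,0,0,0,0],[0,0,0,0,0,0]]], claw=0.15)

```text
clock: 80.85
eef_pos: [471.3, -250.3, 106.8]
tool_rot: [-3.139, 0.0, -0.076]
force: [0.4, 0.3, -1.0]
width: 49.4
```

>>> apply_moves(series=[[[0,0,-0.2,0,0,0],[0,0,-0.6,0,0,0],[0,0,-0.8,0,0,0],[0,0,-0.8,0,0,0],[0,0,-0.8,0,0,0]]])

```text
clock: 81.47
eef_pos: [471.1, -250.6, 269.0]
tool_rot: [-3.14, -0.001, -0.076]
force: [0.6, 0.2, -1.4]
width: 49.0
```

>>> apply_moves(series=[[[0,-0.4,-0.3,0,0,0],[0,-0.4,-0.2,0,0,0],[0,-0.4,0,0,0,0],[0,-0.4,0,0,0,0],[0,-0.3,0,0,0,0]]])

```text
clock: 82.1
eef_pos: [477.8, -153.4, 291.2]
tool_rot: [-3.138, 0.002, -0.074]
force: [-0.4, 0.5, -0.8]
width: 49.1
```

```bash
python3 - <<'E'
from h import *
st(); snap("wrist","w13")
E
```

```text
82.1 [ 477.8 -153.4  291.2] [-3.138e+00  2.000e-03 -7.400e-02] F [-0.4  0.5 -0.8] w 49.1
```

View pics/w13.png

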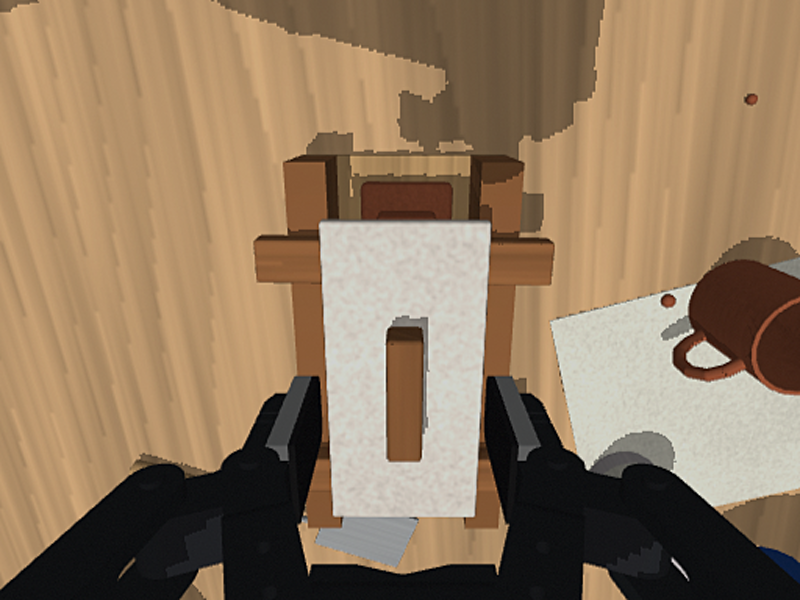

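The cover lies flat on both bars with corners at (319,221), (490,222), (474,516) and (334,516), square and centred by eye. I'll check the numbers and hand in.

```bash
python3 - <<'E'
from h import *
im,c=load("w13")
P=back(c,np.array([(319,221),(490,222),(474,516),(334,516)])/1.5625,103);e=P[3]-P[0]+P[2]-P[1]
d=P.mean(0)-RC;print("cover in rack",(d@xd).round(1),(d@yd).round(1),"ang",(np.arctan2(e[1],e[0])-RY).round(3))
if abs(d@xd)<15 and abs(d@yd)<15: print(ctrl.finish_job())
E
```

```text
cover in rack -0.4 1.0 ang 0.002
the job is handed in; nothing more can be done
None
```

The job is done and handed in at about 82 s of the allowed 208 s; no verdict was given.

- **Lids:** I moved all four from the moulds to the rack base. The wrist view showed them upright, with gaps between them.
- **Bars:** Both lie across the rails on the black marks. One was knocked about 43 mm off its mark after I had placed it. I noticed while holding the cover, put the cover back on the bench, reset the bar, and confirmed both marks were covered again in the side view.
- **Cover:** In the last picture it is flat on both bars. It measured 0.4 mm and 1.0 mm off centre and 0.002 rad off the rack's length.

**Not measured:** After the bar was reset I checked it only by eye and by the arm's position; it was released within about 1 mm of its mark. After the cover went on, only the lid at the near end was still visible.

No check failed apart from the knocked bar. I saw no bystander moved in the views I took, but I did not measure them.

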